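# Pack the tyre levers and wing-nut the tub shut

## Robot

A 6-joint arm with a two-finger parallel gripper is mounted at the origin on the work surface. World frame = base frame: x ahead of the robot, y to its left, z up, the work surface at z = 0. Lengths are in m, angles in degrees, forces in N, time in s.
With the tool pointing down it reaches from about 0.35 to 0.925 m from the base axis. Payload 6.4 kg.
Tool frame: the origin (TCP) lies between the finger pads; the fingertips stand 17 mm ahead of it and the grasp point (between the pads) lies 2 mm behind it; z points along the fingers, y is the line along which they close (so a half turn about z gives the same grasp; the last joint's range is limited). The gripper opens to 94 mm and grips with 3 to 60 N. Pads are 16 mm wide; open, the fingers measure 119 mm over their backs; the gripper's body (75 mm by 177 mm) begins 78 mm behind the grasp point.
Start: joints at [57.175, 14.043, 89.255, -0, 76.702, -9.975], TCP at [0.252, 0.599, 0.222] pointing down, gripper open.
Joint ranges: [-179.41, 179.41], [-58.25, 129.5], [7.25, 145.43], [-54.29, 234.29], [11.92, 165.04], [-157.13, 157.13]. Speed limits (degrees/s): [147.25, 147.25, 180, 180, 180, 180].

## Interface

Orientations are given as [roll, pitch, yaw] about the fixed x, y, z axes, in that order (R = Rz(yaw) Ry(pitch) Rx(roll)).
In Python, from cell import get_state, optics, ticket gives the robot as it stands. The module is installed in compiled form; this text tells all that it offers.
- The arm moves only by the tool send_rows, never from a script. Its argument "plan" is a list of rows, each an object of numbers: "fingers": the closure, from 0 (fully open) to 1 (shut); "x", "y", "z": the shift along the world's x, y, z in cm; "rx", "ry", "rz": the turn, a rotation vector about the world's x, y, z in degrees. In form: [{"fingers": .., "x": .., "y": .., "z": .., "rx": .., "ry": .., "rz": ..}, ...]. A call has 1 to 10 rows; each row is the pose to reach, as a shift and turn from the pose commanded when the call began; what a row does not reach only later rows make up. A row lasts 1/10 s, in which the tool goes at most 50 mm and 8.59 degrees, less where a joint would pass 70% of its speed; a pose out of reach is approached as far as the arm can. A call with a gripper value outside its range is refused whole. The fingers move at their own pace and stop on an object; the grip force is fixed at half the most. Time passes only in rows, so rows that repeat a pose let the fingers close. It gives the time, the measured TCP pose, the force, the opening and the grip force at its end, in the units of the state.
- get_state(): the state, without advancing time (a new reading comes with each control period).
- optics.snapshot(name): name is "scene" or "top" or "wrist"; returns a dict with "img" (400x640x3 uint8, red, green, blue), "fx", "fy", "cx", "cy" (pixels), "R" (3x3) and "t" (3): a world point X has camera coordinates R X + t; the wrist camera has in their place "mount" (4x4, takes a point from camera to tool coordinates, whose origin is the TCP and whose axes are the flange's). Camera axes: x right, y down, z forward; pixel columns grow to the right and rows downward; lengths in m; the calibration is good to about 2 mm. A picture is of the moment at which its call begins: read the wrist's pose just before it. There is no depth.
- ticket.sign_off(): hands the job in; it is judged then, once.
Trained networks look in a picture, given as the dict that the camera call returned (one of the last four; its "shot" number tells which), for a name from the list of things; names that differ only in an ending like _2 or _b are one class to them, and where a whole thing is asked for, a point or a joint stands for the part that bears it (a point fixed in the world has none). Each returns a list of dicts, best first, with "score" (0 to 1); they miss things now and then, are a little off and sometimes report something else, mostly with a low value. They report only what shows in the picture. A call takes as long as a camera call. They do not tell look-alikes from the thing itself.
- optics.spot_in(picture, label): "point" ([column, row] in pixels, amid what is visible of it).
- optics.silhouettes(picture, label): "pixels" (400x640 bool, what is visible of it) and "point" ([column, row] in pixels, amid what is visible of it).
The state is a dict: "time_s": time; "joints": joint angles; "joint_velocities": joint speeds; "joint_efforts": joint torques, N m; "position": TCP position; "orientation": TCP orientation; "wrist_force": force on the tool from outside, world axes, zero at the start; "wrist_torque": the same for the moment, N m; "finger_gap": opening from 0.0 (shut) to 1.0 (fully open); "grasp_force": force on a finger pad.
Only numpy, scipy, OpenCV 4.12 (cv2) and the standard library are available. Lean on these libraries where they do the work, as an engineer would, in place of code of your own. Each camera call takes 0.05 s, during which the arm holds its last target. There are 200 camera calls.

## Task

Put every tyre lever lying on the shelf into the round blue tub, then seat the cover on the tub's centre stud with the eye of its ear over the tub's socket. Push the locking pin fully home through the eye into the socket, and only then spin the wing nut clockwise until it is snug against its stop. Leave the wrench, the front light and the clear box where they are.

Things in the scene. Friction and masses are not known exactly. Their poses are not given: they have to be found in the camera images.
- lever1: black plastic tyre lever, flat bar 95 long (its x), 18 wide (its y), 9 mm thick, with a 4 mm high lip on top of its +x end (13 mm there); about 30 g; origin at the centre of its underside, z up. Two or three levers are present; an absent one reads None
- lever2: black tyre lever, the same as lever1
- lever3: black tyre lever, the same as lever1
- tub: fixed round blue tub, 170 mm across outside, 160 inside, rim 58 mm above the shelf, inner floor at 20 mm. A 12 mm steel stud stands in its centre from the floor to 78 mm, its last 8 mm tapered to 4 mm (28 mm washer, 6 mm thick, at its foot). A 36 mm square socket block, top level with the rim, stands outside the wall, centred 102 mm along the tub's +x. Origin under its centre at shelf height, z up
- tub_floor (a point): centre of the tub's inner floor, 20 mm above the shelf
- tub_seat (a point): point on the stud axis at rim height (58 mm): the cover's origin comes here when seated
- socket (a point): mouth (top) of the socket, a hole 14.5 mm wide and 32 mm deep, straight down
- cover: loose grey round cover, 176 mm across, 8 mm plate, flat underside, with a 36 mm square ear centred 102 mm along its +x; 0.34 kg with its nut. Origin at the centre of its underside, z up. Central hole and hub 18 mm wide; hub 32 mm across rises to 26 mm above the underside. It lies right way up on the shelf. It may be carried by the wing nut or by its hub
- cover_eye (a point): centre of the 15 mm eye (through hole) in the cover's ear, at the underside; it goes over point socket
- wing_nut (a joint): turning of the captive steel wing nut on the cover's centre, rad, growing clockwise seen from above, from 0 (loose stop) to 4.6 (snug, hard stop); starts between 0 and 0.6. Turning takes 0.04 N m and it stays where it is left; it sinks 1.3 mm per rad. It can be turned even with the cover off its stud, but must be snugged only after the pin is in
- wing_grip (a point): middle of the nut's wings on the nut axis; its x axis runs along the wings. The wings are a flat upright bar 68 long (x), 9 thick (y), 28 mm tall, reaching 14 mm above and 12 mm below this point; below that is a boss 30 mm across. With the nut loose this point is 55 mm above the cover's underside
- pin: upright locking pin, 64 mm tall: steel shaft 10 mm across and 34 mm long with a tapered tip, below a black cylindrical head 26 mm across and 30 mm tall; 50 g; origin at the tip, z up. Starts standing in the rack's hole, head resting on the rack. Fully home its head rests on the cover's ear, so the tip is 26 mm below the socket mouth
- pin_tip (a point): the pin's lower tip
- rack: fixed light wooden block 60 x 60 x 45 mm tall with a 14.5 mm hole in its top, the pin's stand; origin under its centre
- pedal_wrench: steel pedal wrench, 260 mm long, lying at the back: leave alone
- front_light: white front light 50 x 62 x 45 mm, at the back: leave alone
- clear_box: clear box with white lid, 118 x 158 x 68 mm, at the back: leave alone
Not all that is in view belongs to the job. What is shaped like the cover but green or turquoise is not meant.

How it is judged:
By the outcome, as a careful person would: the job done as asked, in the order asked, and still so for the second after the job is handed in, with the robot touching nothing.
Of lever1, lever2, lever3 only 2 to 3 are there at a start; the rules pass over those that are not, and their reading is None.
At some moment in a run one of lever1, lever2, lever3 may be knocked a few centimetres aside while the robot is not near it.
It also fails if it takes over 208 s, if anything falls off the work surface, if the arm or the gripper's body presses on something with over 40 N, if the wrist force passes 120 N, or if a joint passes its speed limit or range.

## Working session

There is one attempt and no reset: what is moved stays moved. The work goes in short steps, Python scripts to look and compute and a tool call to move; the robot and the scene stay as the last step left them, time stands still between calls to the robot, and variables do not carry over. Pictures are saved under pics/ and viewed, at most 14 in all, crops included, and the job is handed in when it is done.

Besides the shell and the picture viewer there is one more tool, called after "Request:" by a JSON object that holds its "name" and its "arguments". send_rows: Moves the arm, as the interface text tells. Its arguments: {"type":"object","properties":{"plan":{"type":"array","items":{"type":"object","properties":{"fingers":{"type":"number"},"x":{"type":"number"},"y":{"type":"number"},"z":{"type":"number"},"rx":{"type":"number"},"ry":{"type":"number"},"rz":{"type":"number"}}}}},"required":["plan"]}

```bash
mkdir -p pics; cat > h.py <<'E'
import numpy as np, cv2
from cell import get_state, optics, ticket
from scipy.spatial.transform import Rotation as Ro
def save(p,name,crop=None,s=1):
    im=p["img"]
    if crop: c0,r0,c1,r1=crop; im=im[r0:r1,c0:c1]
    cv2.imwrite("pics/"+name+".png",cv2.resize(im[:,:,::-1],None,fx=s,fy=s,interpolation=cv2.INTER_CUBIC))
def snap(name):
    st=get_state(); p=optics.snapshot(name)
    if name=="wrist":
        T=np.eye(4); T[:3,:3]=Ro.from_euler("xyz",st["orientation"],degrees=True).as_matrix(); T[:3,3]=st["position"]
        C=T@np.asarray(p["mount"]); p["C"]=C
    else:
        C=np.eye(4); R=np.asarray(p["R"]); C[:3,:3]=R.T; C[:3,3]=-R.T@np.asarray(p["t"]); p["C"]=C
    return p
def ray(p,px):
    d=np.array([(px[0]-p["cx"])/p["fx"],(px[1]-p["cy"])/p["fy"],1.0])
    return p["C"][:3,3],p["C"][:3,:3]@d
def atz(p,px,z):
    o,d=ray(p,px); return o+d*(z-o[2])/d[2]
def proj(p,X):
    c=np.linalg.inv(p["C"])@np.append(X,1); return np.array([p["cx"]+p["fx"]*c[0]/c[2],p["cy"]+p["fy"]*c[1]/c[2]])
def tri(obs):
    A=np.zeros((3,3));b=np.zeros(3)
    for p,px in obs:
        o,d=ray(p,px); d=d/np.linalg.norm(d); M=np.eye(3)-np.outer(d,d); A+=M;b+=M@o
    return np.linalg.solve(A,b)
E
python3 - <<'E'
from h import *
np.set_printoptions(precision=3,suppress=True)
print(get_state())
for n in ("scene","top","wrist"):
    p=snap(n); save(p,n+"0")
    print(n,p["fx"],p["C"][:3,3],p["C"][:3,2])
    for l in ("lever1","tub","cover","wing_nut","pin","rack","cover_eye"):
        for d in optics.spot_in(p,l): print(l,np.round(d["point"]),round(d["score"],2),atz(p,d["point"],0.03)[:2])
E
```

```text
{'time_s': 0.0, 'joints': array([57.177, 14.084, 89.324, -0.002, 76.702, -9.974]), 'joint_velocities': array([-0.049,  0.06 , -0.037,  0.07 , -0.133,  0.054]), 'joint_efforts': array([ -0.001, -41.583, -31.461,   0.069,   0.033,  -0.   ]), 'position': array([0.252, 0.599, 0.221]), 'orientation': array([-179.892,   -0.017,  157.152]), 'wrist_force': array([-0.005, -0.269, -0.202]), 'wrist_torque': array([-0.022, -0.032,  0.039]), 'grasp_force': 0.0, 'finger_gap': 0.9968395956464585}
scene 466.2074004150238 [1.068 0.223 1.179] [-0.474 -0.237 -0.848]
lever1 [302. 255.] 0.78 [ 0.605 -0.054]
lever1 [341. 274.] 0.63 [0.605 0.063]
tub [422. 278.] 0.79 [0.519 0.258]
cover [303. 124.] 0.94 [ 0.193 -0.267]
cover [148. 199.] 0.88 [ 0.649 -0.537]
cover [202. 137.] 0.7 [ 0.386 -0.528]
cover [253. 204.] 0.68 [ 0.524 -0.256]
wing_nut [251. 192.] 0.59 [ 0.494 -0.282]
wing_nut [142. 189.] 0.55 [ 0.631 -0.574]
wing_nut [300. 113.] 0.52 [ 0.156 -0.3  ]
pin [325. 204.] 0.54 [ 0.433 -0.07 ]
pin [252. 192.] 0.17 [ 0.492 -0.279]
rack [322. 213.] 0.83 [ 0.462 -0.066]
rack [253. 204.] 0.64 [ 0.524 -0.256]
co
[... 406 characters left out ...]
157.] 0.98 [ 0.623 -0.55 ]
cover [460. 240.] 0.79 [ 0.359 -0.545]
cover [379. 303.] 0.65 [ 0.167 -0.29 ]
cover [369. 196.] 0.57 [ 0.497 -0.267]
wing_nut [458. 149.] 0.51 [ 0.649 -0.554]
wing_nut [369. 192.] 0.46 [ 0.51  -0.268]
wing_nut [381. 300.] 0.43 [ 0.176 -0.296]
wing_nut [200. 189.] 0.24 [0.522 0.269]
pin [305. 211.] 0.43 [ 0.45  -0.065]
pin [375. 198.] 0.43 [ 0.49  -0.284]
rack [302. 214.] 0.72 [ 0.441 -0.055]
cover_eye [457. 156.] 0.98 [ 0.625 -0.551]
cover_eye [366. 197.] 0.74 [ 0.494 -0.257]
cover_eye [460. 242.] 0.7 [ 0.353 -0.545]
cover_eye [379. 303.] 0.66 [ 0.167 -0.289]
cover_eye [201. 194.] 0.61 [0.507 0.266]
wrist 359.7486477735417 [0.192 0.624 0.385] [ 0.211 -0.09  -0.973]
```

View pics/scene0.png

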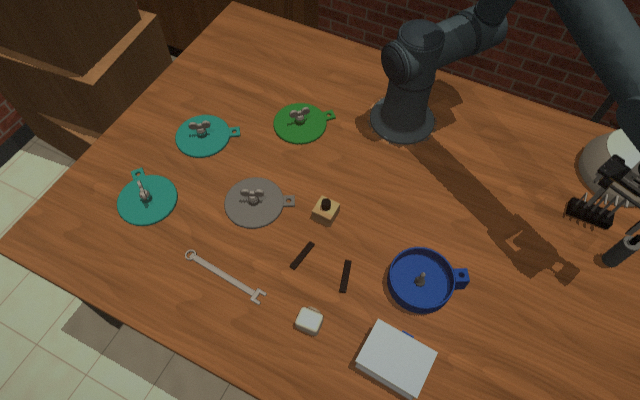

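View pics/top0.png

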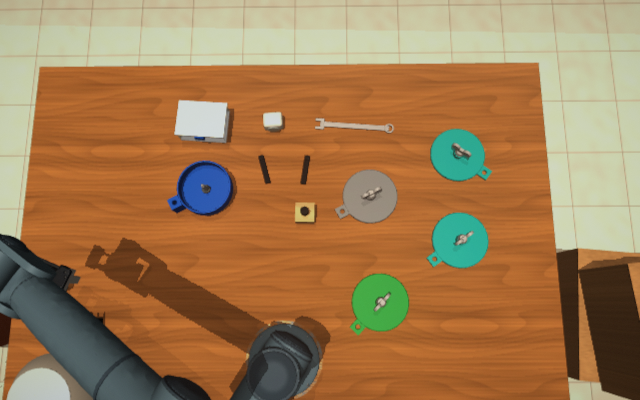

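Scene view: the grey cover is at (254,203). The lookalikes are turquoise at (203,136) and (147,199), and green at (300,122). Only the grey one fits. There are two levers at (302,255) and (346,275), the pin and rack at (325,208), and the tub at (422,278) with its socket at (461,277). The top view agrees. I'll move over the levers for a closer look.

Request:
{"name": "send_rows", "arguments": {"plan": [{"x": 12,"y": -29,"z": 14,"rz": 12,"fingers": 0},{"x": 12,"y": -29,"z": 14,"rz": 12,"fingers": 0},{"x": 12,"y": -29,"z": 14,"rz": 12,"fingers": 0},{"x": 12,"y": -29,"z": 14,"rz": 12,"fingers": 0},{"x": 12,"y": -29,"z": 14,"rz": 12,"fingers": 0},{"x": 12,"y": -29,"z": 14,"rz": 12,"fingers": 0},{"x": 12,"y": -29,"z": 14,"rz": 12,"fingers": 0},{"x": 12,"y": -29,"z": 14,"rz": 12,"fingers": 0},{"x": 12,"y": -29,"z": 14,"rz": 12,"fingers": 0},{"x": 12,"y": -29,"z": 14,"rz": 12,"fingers": 0}]}}

```text
invalid input at $.plan[0]: expected keys fingers, x, y, z, rx, ry, rz
```

```bash
cat >> h.py <<'E'
def sil(p,l,min=0.3):
    return [d for d in optics.silhouettes(p,l) if d["score"]>min]
def ground(p,mask,z):
    r,c=np.nonzero(mask); o=p["C"][:3,3]
    D=(p["C"][:3,:3]@np.c_[(c-p["cx"])/p["fx"],(r-p["cy"])/p["fy"],np.ones(len(r))].T).T
    return (o+D*((z-o[2])/D[:,2])[:,None])[:,:2]
def box(p,mask,z):
    P=ground(p,mask,z).astype(np.float32)*1000
    (c,s,a)=cv2.minAreaRect(P); 
    if s[0]<s[1]: s=s[::-1]; a+=90
    return np.array(c)/1000,s,a%180
E
python3 - <<'E'
from h import *
np.set_printoptions(precision=4,suppress=True)
print(get_state()["position"],get_state()["orientation"])
for n in ("wrist","top","scene"):
    p=snap(n); save(p,n+"1")
    for l in ("lever1","tub","cover"):
        for d in sil(p,l): print(n,l,np.round(d["point"]),round(d["score"],2),*box(p,d["pixels"],0.009 if l=="lever1" else 0.058 if l=="tub" else 0.008), d["pixels"].sum())
E
```

```text
[0.2524 0.599  0.2225] [-179.9986   -0.0023  157.1507]
top lever1 [306. 169.] 0.7 [ 0.5905 -0.0633] (91.69180297851562, 22.607851028442383) 174.68889617919922 173
top lever1 [267. 169.] 0.67 [0.592  0.0704] (94.45216369628906, 18.032997131347656) 14.670780181884766 155
top cover [458. 158.] 0.97 [ 0.6304 -0.5564] (187.39761352539062, 172.072509765625) 15.072399139404297 2355
top cover [371. 198.] 0.96 [ 0.4964 -0.2671] (180.95462036132812, 170.56968688964844) 160.26126861572266 2307
top cover [456. 244.] 0.87 [ 0.3617 -0.5446] (179.9502716064453, 177.93821716308594) 83.25048065185547 2547
top cover [378. 302.] 0.86 [ 0.1624 -0.2906] (186.3491668701172, 178.90805053710938) 177.9007110595703 2810
scene lever1 [342. 273.] 0.57 [0.5972 0.0715] (88.72249603271484, 16.62593650817871) 13.663934707641602 178
scene lever1 [302. 253.] 0.48 [ 0.5931 -0.0607] (92.95315551757812, 19.495668411254883) 171.32984161376953 197
scene tub [421. 277.] 0.81 [0.5373 0.263 ] (187.95828247070312, 185.34339904785156) 81.38288879394531 3823
scene cover [255. 204.] 0.93 [ 0.503  -0.2639] (185.71240234375, 178.59494018554688) 159.32827758789062 2560
scene cover [148. 201.] 0.75 [ 0.6434 -0.5614] (193.28164672851562, 177.62191772460938) 92.4007031917572 2552
scene cover [302. 123.] 0.56 [ 0.1758 -0.287 ] (187.65650939941406, 175.9435272216797) 96.57534885406494 1828
```

Request:
{"name": "send_rows", "arguments": {"plan": [{"fingers": 0,"x": 31,"y": -45,"z": 14,"rx": 0,"ry": 0,"rz": 37},{"fingers": 0,"x": 31,"y": -45,"z": 14,"rx": 0,"ry": 0,"rz": 37},{"fingers": 0,"x": 31,"y": -45,"z": 14,"rx": 0,"ry": 0,"rz": 37},{"fingers": 0,"x": 31,"y": -45,"z": 14,"rx": 0,"ry": 0,"rz": 37},{"fingers": 0,"x": 31,"y": -45,"z": 14,"rx": 0,"ry": 0,"rz": 37},{"fingers": 0,"x": 31,"y": -45,"z": 14,"rx": 0,"ry": 0,"rz": 37},{"fingers": 0,"x": 31,"y": -45,"z": 14,"rx": 0,"ry": 0,"rz": 37},{"fingers": 0,"x": 31,"y": -45,"z": 14,"rx": 0,"ry": 0,"rz": 37},{"fingers": 0,"x": 31,"y": -45,"z": 14,"rx": 0,"ry": 0,"rz": 37},{"fingers": 0,"x": 31,"y": -45,"z": 14,"rx": 0,"ry": 0,"rz": 37}]}}

```text
time_s: 2.8
position: [0.5239, 0.2044, 0.3455]
orientation: [180.0, 0.0, -165.9]
wrist_force: [-0.1, 0.6, 0.3]
finger_gap: 1.0
grasp_force: 0.0
```

Request:
{"name": "send_rows", "arguments": {"plan": [{"fingers": 0,"x": 0,"y": -2,"z": 2,"rx": 0,"ry": 0,"rz": 0},{"fingers": 0,"x": 0,"y": -2,"z": 2,"rx": 0,"ry": 0,"rz": 0},{"fingers": 0,"x": 0,"y": -2,"z": 2,"rx": 0,"ry": 0,"rz": 0},{"fingers": 0,"x": 0,"y": -2,"z": 2,"rx": 0,"ry": 0,"rz": 0}]}}

```text
time_s: 3.2
position: [0.5223, 0.1871, 0.3636]
orientation: [180.0, -0.1, -165.8]
wrist_force: [0.0, 0.4, -0.5]
finger_gap: 1.002
grasp_force: 0.0
```

```bash
python3 - <<'E'
from h import *
np.set_printoptions(precision=4,suppress=True)
print(get_state()["position"],get_state()["orientation"])
for n in ("wrist","top"):
    p=snap(n); save(p,n+"1")
    for l in ("lever1","tub","cover","pin","rack"):
        for d in sil(p,l): print(n,l,np.round(d["point"]),round(d["score"],2),*box(p,d["pixels"],{"lever1":.009,"tub":.058,"cover":.008,"pin":.075,"rack":.045}[l]), d["pixels"].sum())
E
```

```text
[0.5223 0.1871 0.3636] [ 179.9746   -0.0888 -165.7711]
wrist lever1 [241. 189.] 0.82 [0.5941 0.0703] (97.37511444091797, 20.39720916748047) 14.500781059265137 867
wrist lever1 [150. 168.] 0.65 [ 0.5923 -0.062 ] (96.8169174194336, 19.448875427246094) 171.2694854736328 849
wrist tub [379. 179.] 0.68 [0.5275 0.2625] (191.45936584472656, 168.61843872070312) 83.36138153076172 13734
wrist cover [33. 68.] 0.62 [ 0.5024 -0.2158] (177.15538024902344, 124.81553649902344) 2.515526533126831 8767
wrist pin [141.  60.] 0.72 [ 0.4462 -0.0572] (35.544803619384766, 25.789230346679688) 93.27611327171326 601
wrist rack [160.  65.] 0.85 [ 0.4475 -0.0548] (79.24163818359375, 61.87333297729492) 87.71875762939453 2546
top lever1 [266. 171.] 0.59 [0.5905 0.0702] (91.26473999023438, 19.375272750854492) 18.78133201599121 140
top lever1 [303. 172.] 0.54 [ 0.5894 -0.0619] (95.48147583007812, 18.7544002532959) 172.20761108398438 164
top tub [213. 192.] 0.79 [0.5206 0.2124] (166.58518981933594, 99.94107818603516) 9.682771682739258 1209
top tub [306. 171.] 0.71 [ 0.5749 -0.0638] (94.90380859375, 19.46337890625) 172.20156860351562 174
top cover [370. 196.] 0.97 [ 0.4949 -0.2678] (181.58306884765625, 167.29135131835938) 158.03231048583984 2306
top cover [457. 159.] 0.77 [ 0.631  -0.5568] (186.48184204101562, 173.1262664794922) 14.212977409362793 2308
top cover [378. 304.] 0.75 [ 0.1637 -0.2921] (183.4126739501953, 175.93614196777344) 177.90089416503906 2744
top cover [455. 242.] 0.69 [ 0.361  -0.5405] (186.70718383789062, 171.0174102783203) 87.25264739990234 2544
top pin [270. 124.] 0.74 [0.7288 0.0375] (60.55060958862305, 60.336936950683594) 0.6565451622009277 340
top rack [307. 211.] 0.69 [ 0.4399 -0.0635] (60.05849838256836, 53.013221740722656) 179.97644805908203 238
```

View pics/wrist1.png

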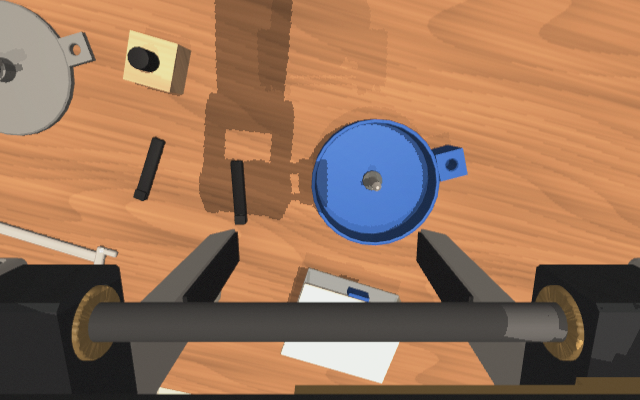

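The image shows the tub centre at about (373,181), the socket at (452,165), and levers at (239,192) and (150,168). Next I grasp lever A.

Request:
{"name": "send_rows", "arguments": {"plan": [{"fingers": 0.4,"x": 7.1,"y": -11.7,"z": -10,"rx": 0,"ry": 0,"rz": 0},{"fingers": 0.4,"x": 7.1,"y": -11.7,"z": -10,"rx": 0,"ry": 0,"rz": 0},{"fingers": 0.4,"x": 7.1,"y": -11.7,"z": -10,"rx": 0,"ry": 0,"rz": 0},{"fingers": 0.4,"x": 7.1,"y": -11.7,"z": -20,"rx": 0,"ry": 0,"rz": 0},{"fingers": 0.4,"x": 7.1,"y": -11.7,"z": -24,"rx": 0,"ry": 0,"rz": 0},{"fingers": 0.4,"x": 7.1,"y": -11.7,"z": -26,"rx": 0,"ry": 0,"rz": 0},{"fingers": 0.4,"x": 7.1,"y": -11.7,"z": -27,"rx": 0,"ry": 0,"rz": 0},{"fingers": 0.4,"x": 7.1,"y": -11.7,"z": -28,"rx": 0,"ry": 0,"rz": 0},{"fingers": 0.4,"x": 7.1,"y": -11.7,"z": -28,"rx": 0,"ry": 0,"rz": 0},{"fingers": 0.4,"x": 7.1,"y": -11.7,"z": -28,"rx": 0,"ry": 0,"rz": 0}]}}

```text
time_s: 4.8
position: [0.5957, 0.0692, 0.0869]
orientation: [-179.9, 0.2, -165.8]
wrist_force: [-0.1, 0.2, -0.4]
finger_gap: 0.599
grasp_force: 0.0
```

```bash
python3 - <<'E'
from h import *
np.set_printoptions(precision=4,suppress=True)
print(get_state()["position"],get_state()["orientation"])
p=snap("wrist")
for d in sil(p,"lever1"): print(np.round(d["point"]),round(d["score"],2),*box(p,d["pixels"],.009))
p=snap("top")
for l in("lever1","tub"):
  for d in sil(p,l): print(l,np.round(d["point"]),round(d["score"],2),*box(p,d["pixels"],.009))
E
```

```text
[0.5957 0.0692 0.0869] [-179.9353    0.1944 -165.8368]
[330. 208.] 0.85 [0.5953 0.0695] (96.15856170654297, 18.128421783447266) 14.698222160339355
[143. 162.] 0.66 [ 0.5934 -0.0613] (97.94819641113281, 20.702041625976562) 170.1232147216797
lever1 [307. 169.] 0.57 [ 0.5905 -0.0624] (92.4135971069336, 20.761329650878906) 170.90330505371094
tub [195. 187.] 0.89 [0.5346 0.2975] (193.26123046875, 127.5815658569336) 162.326171875
```

Request:
{"name": "send_rows", "arguments": {"plan": [{"fingers": 0.4,"x": 0,"y": 0,"z": -3,"rx": 0,"ry": 0,"rz": 0},{"fingers": 0.4,"x": 0,"y": 0,"z": -5,"rx": 0,"ry": 0,"rz": 0},{"fingers": 0.4,"x": 0,"y": 0,"z": -6,"rx": 0,"ry": 0,"rz": 0},{"fingers": 0.4,"x": 0,"y": 0,"z": -6.7,"rx": 0,"ry": 0,"rz": 0},{"fingers": 0.4,"x": 0,"y": 0,"z": -6.7,"rx": 0,"ry": 0,"rz": 0},{"fingers": 0.95,"x": 0,"y": 0,"z": -6.7,"rx": 0,"ry": 0,"rz": 0},{"fingers": 0.95,"x": 0,"y": 0,"z": -6.7,"rx": 0,"ry": 0,"rz": 0},{"fingers": 0.95,"x": 0,"y": 0,"z": -6.7,"rx": 0,"ry": 0,"rz": 0},{"fingers": 0.95,"x": 0,"y": 0,"z": -6.7,"rx": 0,"ry": 0,"rz": 0},{"fingers": 0.95,"x": 0,"y": 0,"z": -6.7,"rx": 0,"ry": 0,"rz": 0}]}}

```text
time_s: 6.05
position: [0.5941, 0.0692, 0.0178]
orientation: [-180.0, 0.0, -165.8]
wrist_force: [0.8, -0.0, -0.3]
finger_gap: 0.214
grasp_force: 0.0
```

Request:
{"name": "send_rows", "arguments": {"plan": [{"fingers": 0.95,"x": 0,"y": 0,"z": 2,"rx": 0,"ry": 0,"rz": 0},{"fingers": 0.95,"x": 0,"y": 0,"z": 6,"rx": 0,"ry": 0,"rz": 0},{"fingers": 0.95,"x": 0,"y": 0,"z": 10,"rx": 0,"ry": 0,"rz": 0},{"fingers": 0.95,"x": 0,"y": 2,"z": 12,"rx": 0,"ry": 0,"rz": 0},{"fingers": 0.95,"x": -2,"y": 6,"z": 14,"rx": 0,"ry": 0,"rz": 0},{"fingers": 0.95,"x": -4,"y": 9,"z": 14,"rx": 0,"ry": 0,"rz": 0},{"fingers": 0.95,"x": -5,"y": 11,"z": 14,"rx": 0,"ry": 0,"rz": 0},{"fingers": 0.95,"x": -5,"y": 11,"z": 14,"rx": 0,"ry": 0,"rz": 0},{"fingers": 0.95,"x": -5,"y": 11,"z": 14,"rx": 0,"ry": 0,"rz": 0}]}}

```text
time_s: 6.95
position: [0.5441, 0.1791, 0.1577]
orientation: [-180.0, 0.0, -165.8]
wrist_force: [-0.4, -0.1, -0.3]
finger_gap: 0.187
grasp_force: 30.0
```

```bash
python3 - <<'E'
from h import *
np.set_printoptions(precision=4,suppress=True)
print(get_state()["position"],get_state()["orientation"])
p=snap("wrist");save(p,"w2")
for l in("lever1","tub"):
  for d in sil(p,l): print(l,np.round(d["point"]),round(d["score"],2),*box(p,d["pixels"],.058))
E
```

```text
[0.5441 0.1791 0.1577] [-179.9761    0.0058 -165.8008]
lever1 [ 49. 180.] 0.75 [ 0.5754 -0.0262] (83.5322265625, 19.734228134155273) 170.5362548828125
lever1 [330. 228.] 0.66 [0.5644 0.1833] (113.76753997802734, 26.924997329711914) 14.298276901245117
tub [452. 179.] 0.9 [0.5124 0.2648] (192.6067352294922, 138.10536193847656) 82.84883117675781
```

View pics/w2.png

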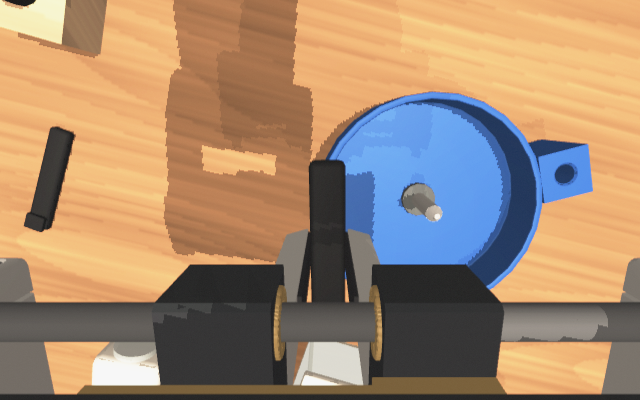

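Lever A is held by the gripper. The stud tip is at (433,213), and the socket mouth is at (566,173).

```bash
python3 - <<'E'
from h import *
np.set_printoptions(precision=4,suppress=True)
p=snap("wrist")
s=atz(p,(433,213),.078);k=atz(p,(566,173),.058);print(s,k,np.linalg.norm((s-k)[:2]),np.degrees(np.arctan2(*(k-s)[1::-1])))
# rim ellipse: circle fit on blue boundary at rim height (upper-left arc)
for z in(.058,):
  d=sil(p,"tub")[0]; m=d["pixels"].astype(np.uint8)
  c=max(cv2.findContours(m,0,1)[0],key=len)[:,0]
  c=np.array([q for q in c if q[1]<290 and not(q[0]>525 and q[1]>120) and not(q[0]<350 and q[1]>160)])
  P=np.array([atz(p,q,z)[:2] for q in c])
  A=np.c_[2*P,np.ones(len(P))];x,r,*_=np.linalg.lstsq(A,(P**2).sum(1),rcond=None)
  print(x[:2],np.sqrt(x[2]+x[0]**2+x[1]**2))
E
```

```text
[0.5261 0.2488 0.078 ] [0.477  0.3414 0.058 ] 0.10477979100619393 117.91890211033996
[0.5107 0.2551] 0.0737148931806351
```

Request:
{"name": "send_rows", "arguments": {"plan": [{"fingers": 0.95,"x": -0.8,"y": 2.9,"z": 0,"rx": 0,"ry": 0,"rz": 0},{"fingers": 0.95,"x": -0.8,"y": 2.9,"z": -3,"rx": 0,"ry": 0,"rz": 0},{"fingers": 0.95,"x": -0.8,"y": 2.9,"z": -7,"rx": 0,"ry": 0,"rz": 0},{"fingers": 0.95,"x": -0.8,"y": 2.9,"z": -10,"rx": 0,"ry": 0,"rz": 0},{"fingers": 0.95,"x": -0.8,"y": 2.9,"z": -11.6,"rx": 0,"ry": 0,"rz": 0},{"fingers": 0.95,"x": -0.8,"y": 2.9,"z": -11.6,"rx": 0,"ry": 0,"rz": 0},{"fingers": 0.65,"x": -0.8,"y": 2.9,"z": -11.6,"rx": 0,"ry": 0,"rz": 0},{"fingers": 0.65,"x": -0.8,"y": 2.9,"z": -11.6,"rx": 0,"ry": 0,"rz": 0},{"fingers": 0.65,"x": -0.8,"y": 2.9,"z": -11.6,"rx": 0,"ry": 0,"rz": 0}]}}

```text
time_s: 8.1
position: [0.5372, 0.2083, 0.0433]
orientation: [-180.0, 0.2, -165.9]
wrist_force: [-0.1, -0.6, 0.2]
finger_gap: 0.346
grasp_force: 0.0
```

Request:
{"name": "send_rows", "arguments": {"plan": [{"fingers": 0.65,"x": 0,"y": 0,"z": 4,"rx": 0,"ry": 0,"rz": 0},{"fingers": 0.65,"x": 0,"y": 0,"z": 9,"rx": 0,"ry": 0,"rz": 0},{"fingers": 0.65,"x": 0,"y": -2,"z": 12,"rx": 0,"ry": 0,"rz": -8},{"fingers": 0.5,"x": 3,"y": -7,"z": 12,"rx": 0,"ry": 0,"rz": -16},{"fingers": 0.5,"x": 5,"y": -12,"z": 12,"rx": 0,"ry": 0,"rz": -23},{"fingers": 0.5,"x": 6,"y": -17,"z": 12,"rx": 0,"ry": 0,"rz": -23},{"fingers": 0.5,"x": 6,"y": -22,"z": 12,"rx": 0,"ry": 0,"rz": -23},{"fingers": 0.5,"x": 6,"y": -27,"z": 10,"rx": 0,"ry": 0,"rz": -23},{"fingers": 0.5,"x": 6,"y": -27,"z": 7,"rx": 0,"ry": 0,"rz": -23},{"fingers": 0.5,"x": 6,"y": -27,"z": 6,"rx": 0,"ry": 0,"rz": -23}]}}

```text
time_s: 9.1
position: [0.5944, -0.0637, 0.0994]
orientation: [180.0, -0.2, 170.9]
wrist_force: [-1.1, 0.6, -0.5]
finger_gap: 0.497
grasp_force: 0.0
```

```bash
python3 - <<'E'
from h import *
np.set_printoptions(precision=4,suppress=True)
print(get_state()["position"],get_state()["orientation"])
p=snap("wrist");save(p,"w3")
for d in sil(p,"lever1"): print(np.round(d["point"]),round(d["score"],2),*box(p,d["pixels"],.009))
p=snap("top")
for d in sil(p,"lever1"): print(np.round(d["point"]),round(d["score"],2),*box(p,d["pixels"],.009))
E
```

```text
[ 0.5944 -0.0637  0.0994] [179.9768  -0.2155 170.9357]
[327. 205.] 0.81 [ 0.5932 -0.0634] (95.78099060058594, 17.147401809692383) 171.38357543945312
[220. 186.] 0.54 [0.5394 0.2118] (93.76514434814453, 17.03919219970703) 14.10818099975586
```

Request:
{"name": "send_rows", "arguments": {"plan": [{"fingers": 0.5,"x": 0,"y": 0,"z": -4,"rx": 0,"ry": 0,"rz": 0},{"fingers": 0.5,"x": 0,"y": 0,"z": -7,"rx": 0,"ry": 0,"rz": 0},{"fingers": 0.5,"x": 0,"y": 0,"z": -8,"rx": 0,"ry": 0,"rz": 0},{"fingers": 0.5,"x": 0,"y": 0,"z": -8,"rx": 0,"ry": 0,"rz": 0},{"fingers": 0.95,"x": 0,"y": 0,"z": -8,"rx": 0,"ry": 0,"rz": 0},{"fingers": 0.95,"x": 0,"y": 0,"z": -8,"rx": 0,"ry": 0,"rz": 0},{"fingers": 0.95,"x": 0,"y": 0,"z": -8,"rx": 0,"ry": 0,"rz": 0},{"fingers": 0.95,"x": 0,"y": 0,"z": -8,"rx": 0,"ry": 0,"rz": 0},{"fingers": 0.95,"x": 0,"y": 0,"z": -8,"rx": 0,"ry": 0,"rz": 0},{"fingers": 0.95,"x": 0,"y": 0,"z": -8,"rx": 0,"ry": 0,"rz": 0}]}}

```text
time_s: 10.3
position: [0.5968, -0.0621, 0.0227]
orientation: [-180.0, 0.1, 171.1]
wrist_force: [-1.4, 1.1, 6.0]
finger_gap: 0.185
grasp_force: 30.0
```

Request:
{"name": "send_rows", "arguments": {"plan": [{"fingers": 0.95,"x": 0,"y": 0,"z": 3,"rx": 0,"ry": 0,"rz": 0},{"fingers": 0.95,"x": 0,"y": 0,"z": 8,"rx": 0,"ry": 0,"rz": 0},{"fingers": 0.95,"x": 0,"y": 2,"z": 12,"rx": 0,"ry": 0,"rz": 0},{"fingers": 0.95,"x": 0,"y": 6,"z": 14,"rx": 0,"ry": 0,"rz": 0},{"fingers": 0.95,"x": 0,"y": 11,"z": 14,"rx": 0,"ry": 0,"rz": 8},{"fingers": 0.95,"x": -2,"y": 15.5,"z": 14,"rx": 0,"ry": 0,"rz": 16},{"fingers": 0.95,"x": -4,"y": 20,"z": 14,"rx": 0,"ry": 0,"rz": 23},{"fingers": 0.95,"x": -6,"y": 23,"z": 14,"rx": 0,"ry": 0,"rz": 23},{"fingers": 0.95,"x": -6,"y": 23,"z": 14,"rx": 0,"ry": 0,"rz": 23},{"fingers": 0.95,"x": -6,"y": 23,"z": 14,"rx": 0,"ry": 0,"rz": 23}]}}

```text
time_s: 11.3
position: [0.5358, 0.1685, 0.1614]
orientation: [-180.0, -0.0, -165.8]
wrist_force: [0.7, -0.7, 0.4]
finger_gap: 0.186
grasp_force: 30.0
```

```bash
python3 - <<'E'
from h import *
np.set_printoptions(precision=4,suppress=True)
print(get_state()["position"],get_state()["orientation"])
p=snap("wrist");save(p,"w4")
E
```

```text
[0.5358 0.1685 0.1614] [-179.9808   -0.0147 -165.7753]
```

View pics/w4.png

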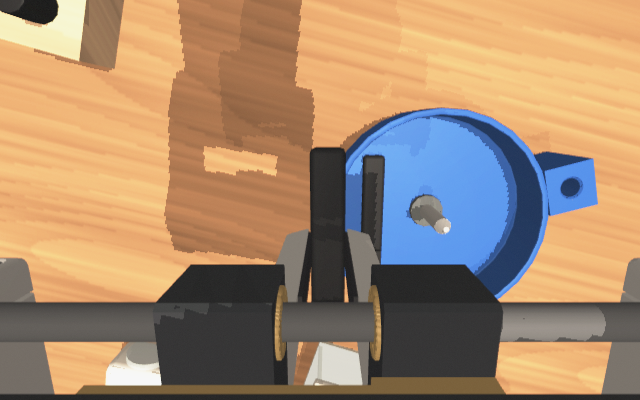

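Lever 1 is in the tub at (373,210) and lever 2 is held. The stud tip is at (444,227) and the socket at (571,187).

Request:
{"name": "send_rows", "arguments": {"plan": [{"fingers": 0.95,"x": -1,"y": 5,"z": 0,"rx": 0,"ry": 0,"rz": 0},{"fingers": 0.95,"x": -2.1,"y": 9,"z": 0,"rx": 0,"ry": 0,"rz": 0},{"fingers": 0.95,"x": -2.1,"y": 12.35,"z": 0,"rx": 0,"ry": 0,"rz": 0},{"fingers": 0.95,"x": -2.1,"y": 12.35,"z": 0,"rx": 0,"ry": 0,"rz": 0},{"fingers": 0.95,"x": -2.1,"y": 12.35,"z": -4,"rx": 0,"ry": 0,"rz": 0},{"fingers": 0.95,"x": -2.1,"y": 12.35,"z": -8,"rx": 0,"ry": 0,"rz": 0},{"fingers": 0.95,"x": -2.1,"y": 12.35,"z": -11.3,"rx": 0,"ry": 0,"rz": 0},{"fingers": 0.95,"x": -2.1,"y": 12.35,"z": -11.3,"rx": 0,"ry": 0,"rz": 0},{"fingers": 0.65,"x": -2.1,"y": 12.35,"z": -11.3,"rx": 0,"ry": 0,"rz": 0},{"fingers": 0.65,"x": -2.1,"y": 12.35,"z": -11.3,"rx": 0,"ry": 0,"rz": 0}]}}

```text
time_s: 12.35
position: [0.5172, 0.2914, 0.051]
orientation: [180.0, 0.2, -165.9]
wrist_force: [-0.2, -0.8, -0.0]
finger_gap: 0.318
grasp_force: 0.0
```

Request:
{"name": "send_rows", "arguments": {"plan": [{"fingers": 0.65,"x": 0,"y": 0,"z": 0,"rx": 0,"ry": 0,"rz": 0},{"fingers": 0.65,"x": 0,"y": 0,"z": 4,"rx": 0,"ry": 0,"rz": 0},{"fingers": 0.65,"x": 0,"y": 0,"z": 9,"rx": 0,"ry": 0,"rz": 0},{"fingers": 0.4,"x": 0,"y": 0,"z": 14,"rx": 0,"ry": 0,"rz": 0},{"fingers": 0,"x": 0,"y": -3,"z": 18,"rx": 0,"ry": 0,"rz": 0},{"fingers": 0,"x": 0,"y": -5,"z": 22,"rx": 0,"ry": 0,"rz": 0},{"fingers": 0,"x": 0,"y": -5,"z": 24,"rx": 0,"ry": 0,"rz": 0},{"fingers": 0,"x": 0,"y": -5,"z": 24,"rx": 0,"ry": 0,"rz": 0},{"fingers": 0,"x": 0,"y": -5,"z": 24,"rx": 0,"ry": 0,"rz": 0}]}}

```text
time_s: 13.25
position: [0.515, 0.2418, 0.289]
orientation: [-180.0, 0.1, -165.8]
wrist_force: [-0.2, -0.5, -0.4]
finger_gap: 0.828
grasp_force: 0.0
```

```bash
python3 - <<'E'
from h import *
np.set_printoptions(precision=4,suppress=True)
print(get_state()["position"],get_state()["orientation"])
p=snap("wrist");save(p,"w5")
for d in sil(p,"lever1"): print(np.round(d["point"]),round(d["score"],2),*box(p,d["pixels"],.029))
E
```

```text
[0.515  0.2418 0.289 ] [-179.999     0.0693 -165.8389]
[365. 182.] 0.83 [0.5132 0.2879] (94.35001373291016, 16.888782501220703) 15.827881813049316
[296. 179.] 0.81 [0.538  0.2081] (98.49473571777344, 19.071426391601562) 12.710641860961914
```

View pics/w5.png

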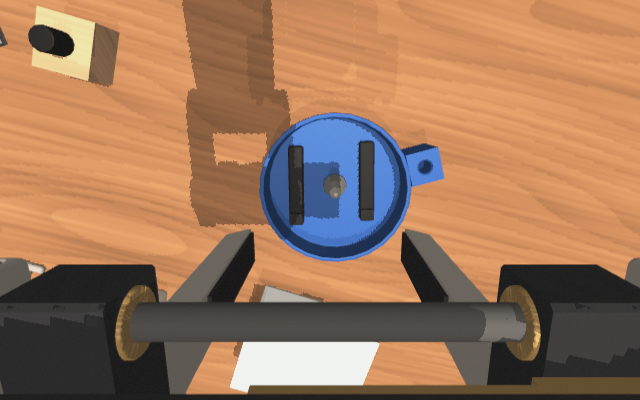

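Both levers lie in the tub, at (296,185) and (366,182). Next comes the exact tub pose.

```bash
cat >> h.py <<'E'
def circ(P):
    A=np.c_[2*P,np.ones(len(P))];x,*_=np.linalg.lstsq(A,(P**2).sum(1),rcond=None)
    return x[:2],np.sqrt(x[2]+x[0]**2+x[1]**2)
def colmask(p,lo,hi):
    return cv2.inRange(cv2.cvtColor(p["img"],cv2.COLOR_RGB2HSV),lo,hi)
E
python3 - <<'E'
from h import *
np.set_printoptions(precision=4,suppress=True)
p=snap("wrist")
m=colmask(p,(100,110,40),(125,255,255)); m[:, :200]=0; m[270:]=0
c=max(cv2.findContours(m,0,1)[0],key=len)[:,0]
c=np.array([q for q in c if not(q[0]>390 and 130<q[1]<205)])
P=np.array([atz(p,q,.058)[:2] for q in c]); print(len(P),circ(P))
x,r=circ(P); k=np.abs(np.linalg.norm(P-x,axis=1)-r)<.003; print(k.sum(),circ(P[k]))
# views: recorded poses
def mk(pos,yaw):
    T=np.eye(4);T[:3,:3]=Ro.from_euler("xyz",[180,0,yaw],degrees=True).as_matrix();T[:3,3]=pos
    q=dict(p);q["C"]=T@np.asarray(p["mount"]);return q
V=[mk((.5441,.1791,.1577),-165.8),mk((.5358,.1685,.1614),-165.78),p]
s=tri(list(zip(V,[(433,213),(444,227),(334,191)])));k=tri(list(zip(V,[(566,173),(571,187),(425,167)])))
print("stud",s,"sock",k,np.linalg.norm((s-k)[:2]),np.degrees(np.arctan2(*(k-s)[1::-1])))
for v,a,b in zip(V,[(433,213),(444,227),(334,191)],[(566,173),(571,187),(425,167)]): print(atz(v,a,.078),atz(v,b,.058))
save(p,"tubcrop",(250,100,460,270),3)
E
```

```text
357 (array([0.5265, 0.2525]), np.float64(0.08340469413409675))
357 (array([0.5265, 0.2525]), np.float64(0.08340469413409675))
stud [0.5239 0.2498 0.0798] sock [0.476  0.3409 0.0597] 0.10291998690374142 117.758654097139
[0.5254 0.2497 0.078 ] [0.4761 0.3423 0.058 ]
[0.5257 0.2513 0.078 ] [0.4767 0.342  0.058 ]
[0.5216 0.2501 0.078 ] [0.4751 0.3412 0.058 ]
```

View pics/tubcrop.png

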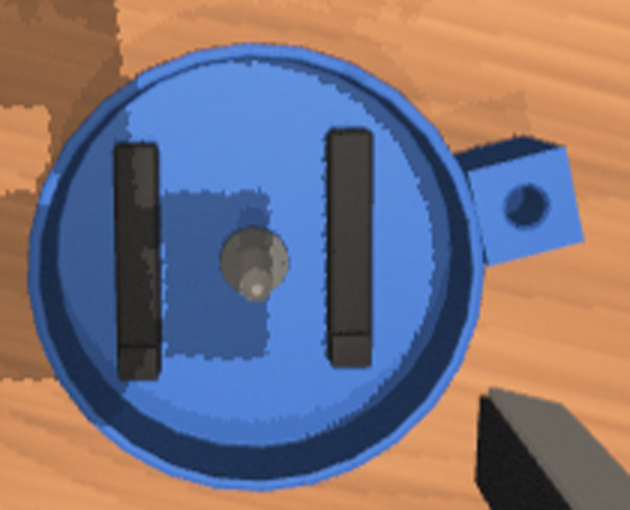

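The crop puts the stud tip at (335.7,196) and the socket at (425.3,168.7) in full-image pixels. That gives the tub centre at about (0.526,0.251) and the socket direction at about 118.5°. Next I move over the grey cover.

Request:
{"name": "send_rows", "arguments": {"plan": [{"fingers": 0,"x": -0.5,"y": -49,"z": 1,"rx": 0,"ry": 0,"rz": -72},{"fingers": 0,"x": -0.5,"y": -49,"z": 1,"rx": 0,"ry": 0,"rz": -72},{"fingers": 0,"x": -0.5,"y": -49,"z": 1,"rx": 0,"ry": 0,"rz": -72},{"fingers": 0,"x": -0.5,"y": -49,"z": 1,"rx": 0,"ry": 0,"rz": -72},{"fingers": 0,"x": -0.5,"y": -49,"z": 1,"rx": 0,"ry": 0,"rz": -72},{"fingers": 0,"x": -0.5,"y": -49,"z": 1,"rx": 0,"ry": 0,"rz": -72},{"fingers": 0,"x": -0.5,"y": -49,"z": 1,"rx": 0,"ry": 0,"rz": -72},{"fingers": 0,"x": -0.5,"y": -49,"z": 1,"rx": 0,"ry": 0,"rz": -72},{"fingers": 0,"x": -0.5,"y": -49,"z": 1,"rx": 0,"ry": 0,"rz": -72},{"fingers": 0,"x": -0.5,"y": -49,"z": 1,"rx": 0,"ry": 0,"rz": -72}]}}

```text
time_s: 14.4
position: [0.5093, -0.2504, 0.2969]
orientation: [-179.9, -0.1, 122.0]
wrist_force: [1.2, 0.1, 0.6]
finger_gap: 0.999
grasp_force: 0.0
```

```bash
python3 - <<'E'
from h import *
np.set_printoptions(precision=4,suppress=True)
print(get_state()["position"],get_state()["orientation"],get_state()["joints"])
p=snap("wrist");save(p,"w6")
for l in ("cover","wing_nut","cover_eye"):
  for d in sil(p,l): print(l,np.round(d["point"]),round(d["score"],2),*box(p,d["pixels"],.008))
  for d in optics.spot_in(p,l): print(l,d)
E
```

```text
[ 0.5093 -0.2504  0.2969] [-179.9378   -0.1439  122.042 ] [-37.6204   0.0083  96.8186  -0.0083  83.3297 -69.6615]
cover [316. 181.] 0.89 [ 0.5058 -0.2639] (189.91421508789062, 174.50526428222656) 80.14533233642578
cover [72. 58.] 0.89 [ 0.184  -0.3064] (174.09786987304688, 142.03472900390625) 32.00774002075195
cover [124. 261.] 0.84 [ 0.3386 -0.4958] (122.70468139648438, 104.00325775146484) 174.01959991455078
cover [286. 369.] 0.64 [ 0.617  -0.5221] (173.4805450439453, 88.26263427734375) 32.10893249511719
cover {'point': [316.9, 176.6], 'score': 0.88}
cover {'point': [123.4, 257.7], 'score': 0.8}
cover {'point': [70.5, 58.1], 'score': 0.68}
cover {'point': [288.3, 369.5], 'score': 0.59}
wing_nut [38. 44.] 0.86 [ 0.1404 -0.3   ] (76.89823913574219, 47.058528900146484) 136.88035583496094
wing_nut [314. 186.] 0.77 [ 0.5065 -0.2798] (73.19380950927734, 30.845338821411133) 98.65997695922852
wing_nut {'point': [37.1, 46.3], 'score': 0.81}
wing_nut {'point': [314.6, 185.3], 'score': 0.73}
cover_eye [124. 253.] 0.85 [ 0.3329 -0.501 ] (122.52845764160156, 108.3800048828125) 165.24583435058594
cover_eye [288. 368.] 0.81 [ 0.6161 -0.5221] (175.765625, 88.80390930175781) 34.499820709228516
cover_eye [316. 181.] 0.74 [ 0.4982 -0.2677] (189.90687561035156, 175.48965454101562) 158.45069885253906
cover_eye [70. 60.] 0.74 [ 0.1841 -0.3063] (173.99044799804688, 142.030517578125) 32.00774002075195
cover_eye {'point': [125.5, 257.6], 'score': 0.89}
cover_eye {'point': [70.0, 59.3], 'score': 0.85}
cover_eye {'point': [316.6, 178.1], 'score': 0.67}
cover_eye {'point': [287.9, 369.8], 'score': 0.58}
```

View pics/w6.png

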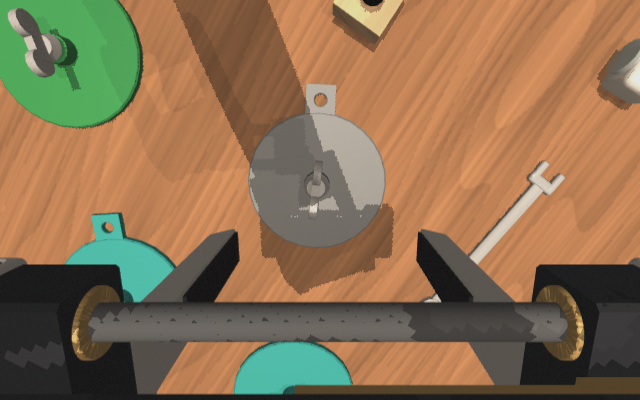

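The grey cover is at (317,180), its eye at (320,99), and its wings run nearly upright in the image at (315,190). The other discs in view are green at (70,60) and turquoise at (124,258) and (288,369), so they are not meant. I'll fit the cover and enlarge it.

```bash
python3 - <<'E'
from h import *
np.set_printoptions(precision=4,suppress=True)
p=snap("wrist");save(p,"w6c",(240,75,400,255),3.3)
m=[d for d in sil(p,"cover") if abs(d["point"][0]-317)<20][0]["pixels"].astype(np.uint8)
c=max(cv2.findContours(m,0,1)[0],key=len)[:,0]
P=np.array([atz(p,q,.008)[:2] for q in c])
k=np.array([not(300<q[0]<342 and q[1]<130) for q in c])
for _ in range(3):
    x,r=circ(P[k]); k=np.abs(np.linalg.norm(P-x,axis=1)-r)<.002
print(x,r,k.sum())
e=atz(p,(320,99.5),.008)[:2]; print(e,np.linalg.norm(e-x),np.degrees(np.arctan2(*(e-x)[::-1])))
w=[d for d in sil(p,"wing_nut") if abs(d["point"][0]-317)<20][0]
print(box(p,w["pixels"],.069),box(p,w["pixels"],.055))
E
```

```text
[ 0.5049 -0.2705] 0.0871163838402991 354
[ 0.4562 -0.1788] 0.10382258696144431 117.96557156149247
(array([ 0.5049, -0.2679]), (63.546783447265625, 23.358139038085938), 122.12411880493164) (array([ 0.5059, -0.2706]), (65.81649017333984, 24.19243812561035), 122.12432479858398)
```

View pics/w6c.png

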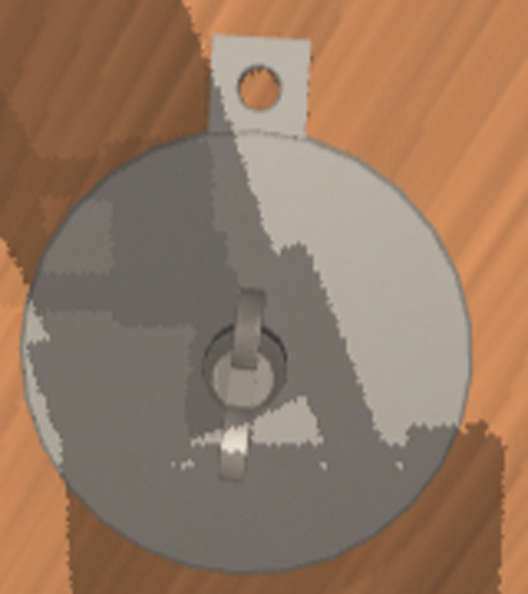

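Request:
{"name": "send_rows", "arguments": {"plan": [{"fingers": 0.3,"x": -0.4,"y": -2,"z": -5,"rx": 0,"ry": 0,"rz": -5},{"fingers": 0.3,"x": -0.4,"y": -2,"z": -10,"rx": 0,"ry": 0,"rz": -5},{"fingers": 0.3,"x": -0.4,"y": -2,"z": -14,"rx": 0,"ry": 0,"rz": -5},{"fingers": 0.3,"x": -0.4,"y": -2,"z": -17,"rx": 0,"ry": 0,"rz": -5},{"fingers": 0.3,"x": -0.4,"y": -2,"z": -18,"rx": 0,"ry": 0,"rz": -5},{"fingers": 0.3,"x": -0.4,"y": -2,"z": -18,"rx": 0,"ry": 0,"rz": -5},{"fingers": 0.3,"x": -0.4,"y": -2,"z": -18,"rx": 0,"ry": 0,"rz": -5}]}}

```text
time_s: 15.6
position: [0.5073, -0.2689, 0.1207]
orientation: [179.9, 0.2, 117.2]
wrist_force: [-0.5, -0.2, 0.3]
finger_gap: 0.698
grasp_force: 0.0
```

```bash
python3 - <<'E'
from h import *
np.set_printoptions(precision=4,suppress=True)
print(get_state()["position"],get_state()["orientation"])
p=snap("wrist");save(p,"w7")
m=[d for d in sil(p,"cover") if d["pixels"].sum()>10000][0]["pixels"].astype(np.uint8)
c=max(cv2.findContours(m,0,1)[0],key=len)[:,0]
P=np.array([atz(p,q,.008)[:2] for q in c])
x=np.array([.505,-.2705]); k=np.abs(np.linalg.norm(P-x,axis=1)-.088)<.006
for _ in range(3):
    x,r=circ(P[k]); k=np.abs(np.linalg.norm(P-x,axis=1)-r)<.002
print(x,r,k.sum())
E
```

```text
[ 0.5073 -0.2689  0.1207] [179.9266   0.1693 117.1787]
[ 0.505  -0.2704] 0.08693211943184896 506
```

View pics/w7.png

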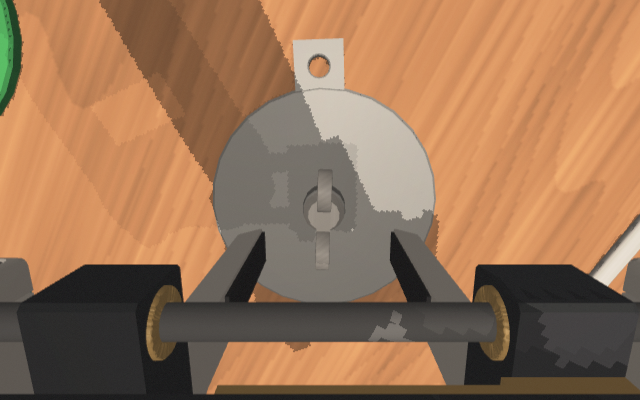

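Request:
{"name": "send_rows", "arguments": {"plan": [{"fingers": 0.3,"x": 0,"y": 0,"z": -3,"rx": 0,"ry": 0,"rz": 0},{"fingers": 0.3,"x": 0,"y": 0,"z": -6,"rx": 0,"ry": 0,"rz": 0},{"fingers": 0.3,"x": 0,"y": 0,"z": -8,"rx": 0,"ry": 0,"rz": 0},{"fingers": 0.3,"x": 0,"y": 0,"z": -8.9,"rx": 0,"ry": 0,"rz": 0},{"fingers": 0.3,"x": 0,"y": 0,"z": -8.9,"rx": 0,"ry": 0,"rz": 0},{"fingers": 0.9,"x": 0,"y": 0,"z": -8.9,"rx": 0,"ry": 0,"rz": 0},{"fingers": 0.9,"x": 0,"y": 0,"z": -8.9,"rx": 0,"ry": 0,"rz": 0},{"fingers": 0.9,"x": 0,"y": 0,"z": -8.9,"rx": 0,"ry": 0,"rz": 0},{"fingers": 0.9,"x": 0,"y": 0,"z": -8.9,"rx": 0,"ry": 0,"rz": 0},{"fingers": 0.9,"x": 0,"y": 0,"z": -8.9,"rx": 0,"ry": 0,"rz": 0}]}}

```text
time_s: 16.7
position: [0.5058, -0.2689, 0.0303]
orientation: [-179.9, 0.0, 117.2]
wrist_force: [-3.6, -1.8, 4.2]
finger_gap: 0.324
grasp_force: 30.0
```

Request:
{"name": "send_rows", "arguments": {"plan": [{"fingers": 0.9,"x": 0,"y": 0,"z": 0,"rx": 0,"ry": 0,"rz": 0},{"fingers": 0.9,"x": 0,"y": 0,"z": 1,"rx": 0,"ry": 0,"rz": 0},{"fingers": 0.9,"x": 0,"y": 0,"z": 3,"rx": 0,"ry": 0,"rz": 0},{"fingers": 0.9,"x": 0,"y": 0,"z": 6,"rx": 0,"ry": 0,"rz": 0},{"fingers": 0.9,"x": 0,"y": 0,"z": 10,"rx": 0,"ry": 0,"rz": 0},{"fingers": 0.9,"x": 0,"y": 0,"z": 13,"rx": 0,"ry": 0,"rz": 0},{"fingers": 0.9,"x": 0,"y": 0,"z": 14,"rx": 0,"ry": 0,"rz": 0},{"fingers": 0.9,"x": 0,"y": 0,"z": 14,"rx": 0,"ry": 0,"rz": 0},{"fingers": 0.9,"x": 0,"y": 0,"z": 14,"rx": 0,"ry": 0,"rz": 0}]}}

```text
time_s: 17.6
position: [0.5051, -0.2674, 0.1675]
orientation: [-179.9, -0.2, 117.1]
wrist_force: [-0.2, -0.3, -4.4]
finger_gap: 0.324
grasp_force: 30.0
```

```bash
python3 - <<'E'
from h import *
np.set_printoptions(precision=4,suppress=True)
s=get_state();print(s["position"],s["orientation"],s["wrist_force"],s["wrist_torque"])
p=snap("wrist");save(p,"w8")
E
```

```text
[ 0.5051 -0.2674  0.1675] [-179.9368   -0.1877  117.1442] [-0.1775 -0.2808 -4.3945] [-0.0853  0.044   0.0566]
```

View pics/w8.png

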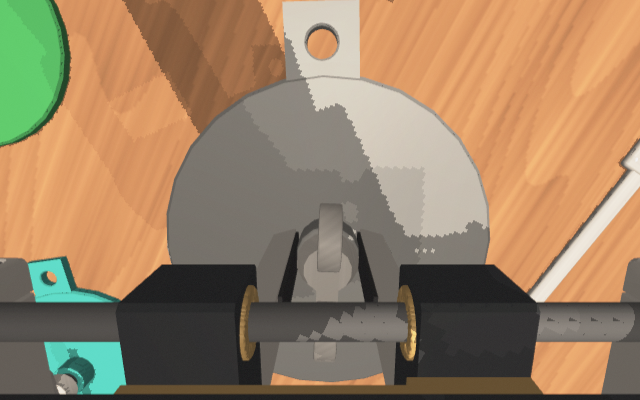

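The cover is held by its hub, with the eye at (322,41). I'll measure where it sits in the hand.

```bash
cat >> h.py <<'E'
def held(p,st,eye=(322,41.5),under=.030):
    z=st["position"][2]-under+.008
    m=sorted(sil(p,"cover"),key=lambda d:-d["pixels"].sum())[0]["pixels"].astype(np.uint8)
    c=max(cv2.findContours(m,0,1)[0],key=len)[:,0]
    e=atz(p,eye,z)[:2]
    P=np.array([atz(p,q,z)[:2] for q in c if q[1]<240]); x=st["position"][:2]; k=np.abs(np.linalg.norm(P-x,axis=1)-.088)<.008
    for _ in range(4):
        x,r=circ(P[k]); k=np.abs(np.linalg.norm(P-x,axis=1)-r)<.002
    return x,r,k.sum(),e,np.linalg.norm(e-x),np.degrees(np.arctan2(*(e-x)[::-1]))
E
python3 - <<'E'
from h import *
np.set_printoptions(precision=4,suppress=True)
p=snap("wrist");st=get_state();print(st["position"],st["orientation"],held(p,st))
E
```

```text
[ 0.5049 -0.2673  0.167 ] [-179.905    -0.2463  117.144 ] (array([ 0.5052, -0.2676]), np.float64(0.08685943621388383), np.int64(403), array([ 0.4566, -0.1787]), np.float64(0.10139788119653352), np.float64(118.67194719189628))
```

Request:
{"name": "send_rows", "arguments": {"plan": [{"fingers": 0.9,"x": 0,"y": 2,"z": 1,"rx": 0,"ry": 0,"rz": 0},{"fingers": 0.9,"x": 0,"y": 6,"z": 1,"rx": 0,"ry": 0,"rz": 0},{"fingers": 0.9,"x": 0.5,"y": 10,"z": 1,"rx": 0,"ry": 0,"rz": 0},{"fingers": 0.9,"x": 0.8,"y": 14,"z": 1,"rx": 0,"ry": 0,"rz": 0},{"fingers": 0.9,"x": 1,"y": 18,"z": 1,"rx": 0,"ry": 0,"rz": 0},{"fingers": 0.9,"x": 1.2,"y": 22,"z": 1,"rx": 0,"ry": 0,"rz": 0},{"fingers": 0.9,"x": 1.4,"y": 26,"z": 1,"rx": 0,"ry": 0,"rz": 0},{"fingers": 0.9,"x": 1.6,"y": 30,"z": 1,"rx": 0,"ry": 0,"rz": 0},{"fingers": 0.9,"x": 1.8,"y": 34,"z": 1,"rx": 0,"ry": 0,"rz": 0},{"fingers": 0.9,"x": 2.1,"y": 38,"z": 1,"rx": 0,"ry": 0,"rz": 0}]}}

```text
time_s: 18.75
position: [0.5262, 0.1133, 0.1783]
orientation: [-179.9, -0.1, 117.1]
wrist_force: [1.6, -0.4, -3.6]
finger_gap: 0.325
grasp_force: 30.0
```

Request:
{"name": "send_rows", "arguments": {"plan": [{"fingers": 0.9,"x": 0,"y": 4,"z": 0,"rx": 0,"ry": 0,"rz": 0},{"fingers": 0.9,"x": 0,"y": 8,"z": 0,"rx": 0,"ry": 0,"rz": 0},{"fingers": 0.9,"x": 0,"y": 11,"z": 0,"rx": 0,"ry": 0,"rz": 0},{"fingers": 0.9,"x": 0,"y": 13,"z": 0,"rx": 0,"ry": 0,"rz": 0},{"fingers": 0.9,"x": 0,"y": 14,"z": 0,"rx": 0,"ry": 0,"rz": 0},{"fingers": 0.9,"x": 0,"y": 14,"z": 0,"rx": 0,"ry": 0,"rz": 0},{"fingers": 0.9,"x": 0,"y": 14,"z": 0,"rx": 0,"ry": 0,"rz": 0},{"fingers": 0.9,"x": 0,"y": 14,"z": 0,"rx": 0,"ry": 0,"rz": 0}]}}

```text
time_s: 19.55
position: [0.5271, 0.2506, 0.1794]
orientation: [-180.0, 0.0, 117.1]
wrist_force: [0.7, -0.0, -4.0]
finger_gap: 0.324
grasp_force: 30.0
```

```bash
python3 - <<'E'
from h import *
np.set_printoptions(precision=4,suppress=True)
p=snap("wrist");st=get_state();print(st["position"],st["orientation"]);save(p,"w9")
print(held(p,st))
p=snap("scene");save(p,"s9",(370,200,530,340),4)
E
```

```text
[0.5272 0.2506 0.1796] [-179.9798    0.0067  117.0679]
(array([0.5277, 0.25  ]), np.float64(0.08698585049513341), np.int64(403), array([0.4791, 0.339 ]), np.float64(0.10142349820543288), np.float64(118.62127491792124))
```

View pics/w9.png

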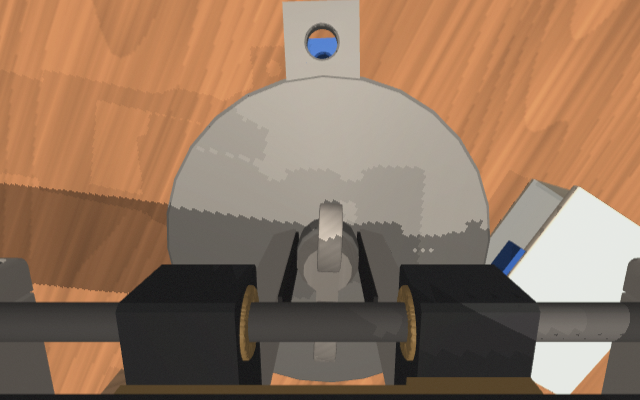

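The socket shows through the eye at (322,50), so lateral alignment is good. I'll lower to just above the stud.

Request:
{"name": "send_rows", "arguments": {"plan": [{"fingers": 0.9,"x": -0.1,"y": 0.05,"z": -2,"rx": 0,"ry": 0,"rz": 0.3},{"fingers": 0.9,"x": -0.1,"y": 0.05,"z": -4,"rx": 0,"ry": 0,"rz": 0.3},{"fingers": 0.9,"x": -0.1,"y": 0.05,"z": -6,"rx": 0,"ry": 0,"rz": 0.3},{"fingers": 0.9,"x": -0.1,"y": 0.05,"z": -6.3,"rx": 0,"ry": 0,"rz": 0.3},{"fingers": 0.9,"x": -0.1,"y": 0.05,"z": -6.3,"rx": 0,"ry": 0,"rz": 0.3},{"fingers": 0.9,"x": -0.1,"y": 0.05,"z": -6.3,"rx": 0,"ry": 0,"rz": 0.3}]}}

```text
time_s: 20.3
position: [0.527, 0.2523, 0.118]
orientation: [179.9, 0.0, 117.4]
wrist_force: [0.0, 1.3, -3.5]
finger_gap: 0.324
grasp_force: 30.0
```

```bash
python3 - <<'E'
from h import *
np.set_printoptions(precision=4,suppress=True)
p=snap("wrist");st=get_state();print(st["position"],st["orientation"],st["wrist_force"])
print(held(p,st),proj(p,(.4767,.3412,.058)))
a=p["img"][0:100,270:380]; q=snap("scene")["img"][200:340,370:530]
a=cv2.resize(a,None,fx=4,fy=4); q=cv2.resize(q,None,fx=2.2,fy=2.2)
h=max(a.shape[0],q.shape[0]);pad=lambda i:np.pad(i,((0,h-i.shape[0]),(0,0),(0,0)))
cv2.imwrite("pics/c10.png",np.hstack([pad(a),pad(q)])[:,:,::-1])
E
```

```text
[0.5271 0.2523 0.1183] [179.8539   0.0322 117.4428] [-0.4196 -0.4964 -3.4954]
(array([0.5276, 0.2517]), np.float64(0.08686062244568368), np.int64(402), array([0.4784, 0.3404]), np.float64(0.10138645657241044), np.float64(118.98788295730202)) [320.8359  52.0488]
```

View pics/c10.png

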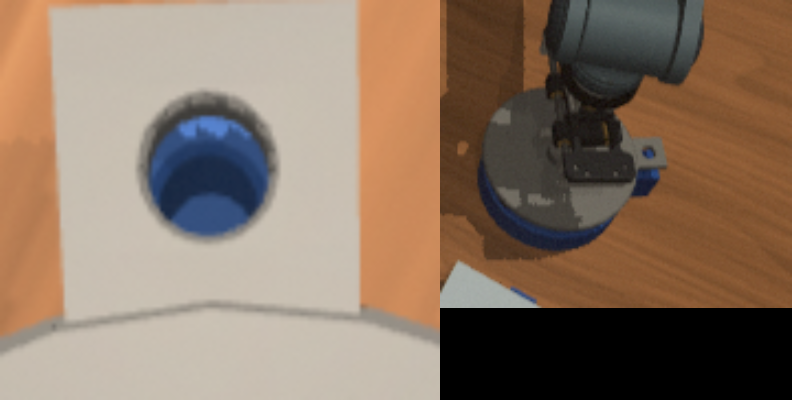

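```bash
python3 - <<'E'
from h import *
np.set_printoptions(precision=4,suppress=True)
p=snap("wrist")
w9=cv2.imread("pics/w9.png")[:,:,::-1]
def mk(pos,yaw):
    T=np.eye(4);T[:3,:3]=Ro.from_euler("xyz",[180,0,yaw],degrees=True).as_matrix();T[:3,3]=pos
    q=dict(p);q["C"]=T@np.asarray(p["mount"]);return q
q9=mk((.5272,.2506,.1796),117.07)
u=np.array([np.cos(np.radians(118.5)),np.sin(np.radians(118.5))])
s=np.array([.4767,.3412])
for nm,q,im in(("w9",q9,w9),("now",p,p["img"])):
    print(nm,[(d,z,proj(q,np.append(s+u*d,z)).round(1)[1]) for d in(.018,.00725,0,-.00725,-.018) for z in(.058,)],"floor",[proj(q,np.append(s+u*d,.026)).round(1)[1] for d in(.00725,-.00725)])
    print([(r,tuple(int(v) for v in im[r,322])) for r in range(20,62,1)])
E
```

```text
w9 [(0.018, 0.058, np.float64(38.3)), (0.00725, 0.058, np.float64(54.0)), (0, 0.058, np.float64(64.3)), (-0.00725, 0.058, np.float64(74.6)), (-0.018, 0.058, np.float64(89.6))] floor [np.float64(60.5), np.float64(78.9)]
[(20, (185, 177, 166)), (21, (187, 178, 167)), (22, (176, 167, 157)), (23, (140, 133, 125)), (24, (123, 117, 109)), (25, (102, 98, 92)), (26, (71, 69, 64)), (27, (59, 56, 53)), (28, (60, 57, 54)), (29, (152, 105, 72)), (30, (173, 117, 78)), (31, (174, 118, 79)), (32, (175, 119, 80)), (33, (177, 119, 80)), (34, (178, 120, 79)), (35, (179, 122, 80)), (36, (180, 122, 80)), (37, (166, 126, 103)), (38, (115, 130, 186)), (39, (87, 131, 208)), (40, (87, 131, 208)), (41, (87, 130, 207)), (42, (87, 130, 207)), (43, (87, 130, 207)), (44, (86, 131, 207)), (45, (88, 133, 209)), (46, (87, 132, 208)), (47, (86, 132, 207)), (48, (89, 133, 209)), (49, (90, 133, 208)), (50, (89, 132, 208)), (51, (74, 114, 184)), (52, (54, 88, 148)), (53, (45, 77, 136)), (54, (33, 56, 95)), (55, (26, 40, 65)), (56, (26, 40, 66)), (57, (26, 40, 65)), (58, (49, 58, 77)), (59, (123, 119, 114)), (60, (149, 
[... 439 characters left out ...]
0, 57)), (29, (80, 115, 179)), (30, (86, 130, 206)), (31, (86, 130, 205)), (32, (87, 130, 205)), (33, (67, 101, 160)), (34, (52, 79, 128)), (35, (43, 68, 112)), (36, (36, 60, 100)), (37, (35, 58, 98)), (38, (34, 55, 93)), (39, (30, 48, 78)), (40, (27, 44, 70)), (41, (26, 42, 69)), (42, (28, 43, 70)), (43, (32, 47, 72)), (44, (28, 43, 70)), (45, (25, 42, 70)), (46, (27, 44, 70)), (47, (27, 42, 69)), (48, (37, 57, 91)), (49, (50, 75, 119)), (50, (53, 80, 127)), (51, (53, 81, 127)), (52, (52, 80, 126)), (53, (52, 78, 126)), (54, (52, 79, 126)), (55, (54, 81, 127)), (56, (53, 80, 127)), (57, (53, 80, 128)), (58, (71, 92, 129)), (59, (132, 130, 131)), (60, (160, 152, 142)), (61, (191, 184, 170))]
```

The view through the eye matches the model: hole edge at row 39 (predicted 38.8) and floor edge at row 48 (predicted 49). I'll correct x by -1.5 mm and lower.

Request:
{"name": "send_rows", "arguments": {"plan": [{"fingers": 0.9,"x": -0.15,"y": 0,"z": 0,"rx": 0,"ry": 0,"rz": -0.3},{"fingers": 0.9,"x": -0.15,"y": 0,"z": -0.5,"rx": 0,"ry": 0,"rz": -0.3},{"fingers": 0.9,"x": -0.15,"y": 0,"z": -1,"rx": 0,"ry": 0,"rz": -0.3},{"fingers": 0.9,"x": -0.15,"y": 0,"z": -1.5,"rx": 0,"ry": 0,"rz": -0.3},{"fingers": 0.9,"x": -0.15,"y": 0,"z": -2,"rx": 0,"ry": 0,"rz": -0.3},{"fingers": 0.9,"x": -0.15,"y": 0,"z": -2.4,"rx": 0,"ry": 0,"rz": -0.3},{"fingers": 0.9,"x": -0.15,"y": 0,"z": -2.4,"rx": 0,"ry": 0,"rz": -0.3}]}}

```text
time_s: 21.2
position: [0.524, 0.252, 0.0917]
orientation: [-179.9, -0.0, 117.1]
wrist_force: [0.3, -0.0, -4.4]
finger_gap: 0.323
grasp_force: 30.0
```

Request:
{"name": "send_rows", "arguments": {"plan": [{"fingers": 0.9,"x": 0.1,"y": 0,"z": -0.15,"rx": 0,"ry": 0,"rz": 0},{"fingers": 0.9,"x": 0.1,"y": 0,"z": -0.3,"rx": 0,"ry": 0,"rz": 0},{"fingers": 0.9,"x": 0.1,"y": 0,"z": -0.4,"rx": 0,"ry": 0,"rz": 0},{"fingers": 0.9,"x": 0.1,"y": 0,"z": -0.4,"rx": 0,"ry": 0,"rz": 0}]}}

```text
time_s: 21.6
position: [0.5256, 0.2522, 0.0887]
orientation: [180.0, 0.0, 117.2]
wrist_force: [-1.0, 0.5, -3.6]
finger_gap: 0.327
grasp_force: 30.0
```

```bash
python3 - <<'E'
from h import *
np.set_printoptions(precision=4,suppress=True)
p=snap("wrist");st=get_state();print(st["position"],st["orientation"],st["wrist_force"]);save(p,"w11")
print(held(p,st)); q=p
for z in (.058,.026): print([proj(q,np.append(np.array([.4767,.3412])+d*np.array([-.477,.879]),z)).round(1)[1] for d in(.00725,-.00725)])
print([(r,tuple(int(v) for v in p["img"][r,322])) for r in range(20,66,2)])
E
```

```text
[0.5256 0.2522 0.0887] [179.9955   0.001  117.1502] [ 0.038  -0.5966 -3.9427]
(array([0.5262, 0.2516]), np.float64(0.08713762545332476), np.int64(404), array([0.4774, 0.3406]), np.float64(0.10145415065157093), np.float64(118.72008470254725))
[np.float64(27.5), np.float64(58.6)]
[np.float64(40.7), np.float64(67.1)]
[(20, (195, 188, 176)), (22, (186, 178, 167)), (24, (129, 123, 115)), (26, (75, 72, 68)), (28, (63, 60, 57)), (30, (28, 43, 70)), (32, (28, 43, 70)), (34, (27, 43, 69)), (36, (25, 42, 69)), (38, (29, 45, 71)), (40, (38, 62, 101)), (42, (53, 79, 126)), (44, (53, 80, 127)), (46, (55, 82, 128)), (48, (51, 79, 125)), (50, (51, 79, 125)), (52, (53, 79, 126)), (54, (52, 80, 126)), (56, (53, 80, 127)), (58, (57, 92, 156)), (60, (159, 153, 142)), (62, (201, 193, 178)), (64, (199, 190, 177))]
```

The eye and socket are aligned. I'll release the cover and go to the pin.

Request:
{"name": "send_rows", "arguments": {"plan": [{"fingers": 0.9,"x": 0,"y": 0,"z": -0.1,"rx": 0,"ry": 0,"rz": 0},{"fingers": 0.3,"x": 0,"y": 0,"z": -0.1,"rx": 0,"ry": 0,"rz": 0},{"fingers": 0.3,"x": 0,"y": 0,"z": -0.1,"rx": 0,"ry": 0,"rz": 0},{"fingers": 0.3,"x": 0,"y": 0,"z": -0.1,"rx": 0,"ry": 0,"rz": 0},{"fingers": 0.3,"x": 0,"y": 0,"z": 0,"rx": 0,"ry": 0,"rz": 0},{"fingers": 0.3,"x": 0,"y": 0,"z": 3,"rx": 0,"ry": 0,"rz": 0},{"fingers": 0.3,"x": 0,"y": 0,"z": 7,"rx": 0,"ry": 0,"rz": 0},{"fingers": 0.3,"x": 0,"y": 0,"z": 11,"rx": 0,"ry": 0,"rz": 0},{"fingers": 0.3,"x": 0,"y": 0,"z": 15,"rx": 0,"ry": 0,"rz": 0},{"fingers": 0.3,"x": 0,"y": 0,"z": 17,"rx": 0,"ry": 0,"rz": 0}]}}

```text
time_s: 22.7
position: [0.527, 0.2526, 0.2635]
orientation: [179.6, 0.1, 117.2]
wrist_force: [0.8, 0.1, 1.0]
finger_gap: 0.699
grasp_force: 0.0
```

```bash
python3 - <<'E'
from h import *
np.set_printoptions(precision=4,suppress=True)
p=snap("wrist");st=get_state();print(st["position"],st["orientation"]);save(p,"w12")
m=sorted(sil(p,"cover"),key=lambda d:-d["pixels"].sum())[0]["pixels"].astype(np.uint8)
c=max(cv2.findContours(m,0,1)[0],key=len)[:,0]
for z in(.066,):
    P=np.array([atz(p,q,z)[:2] for q in c if q[1]<235]); x=np.array([.526,.2516]); k=np.abs(np.linalg.norm(P-x,axis=1)-.088)<.008
    for _ in range(4):
        x,r=circ(P[k]); k=np.abs(np.linalg.norm(P-x,axis=1)-r)<.002
    print(z,x,r)
e=proj(p,(.4774,.3406,.066));print(e)
g=p["img"][int(e[1])-20:int(e[1])+20,int(e[0])-20:int(e[0])+20]
b=(g[:,:,2].astype(int)>g[:,:,0]+15); r,cc=np.nonzero(b); print(b.sum(),cc.mean()+int(e[0])-20,r.mean()+int(e[1])-20)
w=[d for d in sil(p,"wing_nut")]
for d in w: print(d["score"],d["point"],box(p,d["pixels"],.120))
E
```

```text
[0.5281 0.253  0.266 ] [179.4085   0.1275 117.1586]
0.066 [0.5263 0.2516] 0.08678439015369109
[321.9272  78.3343]
187 321.8288770053476 79.1711229946524
0.86 [326.8, 189.7] (array([0.5259, 0.2522]), (65.82874298095703, 26.08794403076172), 117.11530685424805)
```

Request:
{"name": "send_rows", "arguments": {"plan": [{"fingers": 0.3,"x": -7.5,"y": -30.5,"z": -2,"rx": 0,"ry": 0,"rz": 0},{"fingers": 0.3,"x": -7.5,"y": -30.5,"z": -2,"rx": 0,"ry": 0,"rz": 0},{"fingers": 0.3,"x": -7.5,"y": -30.5,"z": -2,"rx": 0,"ry": 0,"rz": 0},{"fingers": 0.3,"x": -7.5,"y": -30.5,"z": -2,"rx": 0,"ry": 0,"rz": 0},{"fingers": 0.3,"x": -7.5,"y": -30.5,"z": -2,"rx": 0,"ry": 0,"rz": 0},{"fingers": 0.3,"x": -7.5,"y": -30.5,"z": -2,"rx": 0,"ry": 0,"rz": 0},{"fingers": 0.3,"x": -7.5,"y": -30.5,"z": -6,"rx": 0,"ry": 0,"rz": 0},{"fingers": 0.3,"x": -7.5,"y": -30.5,"z": -8,"rx": 0,"ry": 0,"rz": 0},{"fingers": 0.3,"x": -7.5,"y": -30.5,"z": -8,"rx": 0,"ry": 0,"rz": 0},{"fingers": 0.3,"x": -7.5,"y": -30.5,"z": -8,"rx": 0,"ry": 0,"rz": 0}]}}

```text
time_s: 23.85
position: [0.4499, -0.0524, 0.1776]
orientation: [-179.9, -0.1, 117.2]
wrist_force: [0.5, 0.0, 0.4]
finger_gap: 0.702
grasp_force: 0.0
```

```bash
python3 - <<'E'
from h import *
np.set_printoptions(precision=4,suppress=True)
p=snap("wrist");st=get_state();print(st["position"],st["orientation"]);save(p,"w13")
for l in("pin","rack"):
  for d in sil(p,l):
    print(l,d["score"],d["point"],d["pixels"].sum(),box(p,d["pixels"],.075 if l=="pin" else .045))
# top disc of pin head: dark & circle
d=sil(p,"pin")[0]; r,c=np.nonzero(d["pixels"]); print(c.min(),c.max(),r.min(),r.max())
for rr in range(r.min(),r.max()+1,3): q=c[r==rr]; print(rr,q.min(),q.max(),int(p["img"][rr,(q.min()+q.max())//2].sum()))
print(proj(p,(st["position"][0],st["position"][1],.075)))
E
```

```text
[ 0.4507 -0.0525  0.1788] [-179.9923   -0.0107  117.1877]
pin 0.8 [317.9, 214.8] 1032 (array([ 0.4456, -0.0603]), (29.998668670654297, 24.571012496948242), 117.18649673461914)
rack 0.65 [320.4, 189.1] 4390 (array([ 0.4467, -0.0607]), (65.96451568603516, 61.24821090698242), 88.63240814208984)
302 334 193 231
193 316 322 272
196 310 327 77
199 307 330 69
202 305 332 128
205 304 333 125
208 303 334 131
211 302 334 125
214 302 334 130
217 302 334 121
220 302 334 118
223 303 332 121
226 306 330 117
229 310 326 111
[328.5861 206.3932]
```

Request:
{"name": "send_rows", "arguments": {"plan": [{"fingers": 0.3,"x": -0.43,"y": -0.9,"z": -3,"rx": 0,"ry": 0,"rz": 0},{"fingers": 0.3,"x": -0.43,"y": -0.9,"z": -6,"rx": 0,"ry": 0,"rz": 0},{"fingers": 0.3,"x": -0.43,"y": -0.9,"z": -9,"rx": 0,"ry": 0,"rz": 0},{"fingers": 0.3,"x": -0.43,"y": -0.9,"z": -11.2,"rx": 0,"ry": 0,"rz": 0},{"fingers": 0.3,"x": -0.43,"y": -0.9,"z": -11.2,"rx": 0,"ry": 0,"rz": 0},{"fingers": 0.9,"x": -0.43,"y": -0.9,"z": -11.2,"rx": 0,"ry": 0,"rz": 0},{"fingers": 0.9,"x": -0.43,"y": -0.9,"z": -11.2,"rx": 0,"ry": 0,"rz": 0},{"fingers": 0.9,"x": -0.43,"y": -0.9,"z": -11.2,"rx": 0,"ry": 0,"rz": 0},{"fingers": 0.9,"x": -0.43,"y": -0.9,"z": -11.2,"rx": 0,"ry": 0,"rz": 0},{"fingers": 0.9,"x": -0.43,"y": -0.9,"z": -11.2,"rx": 0,"ry": 0,"rz": 0}]}}

```text
time_s: 25.05
position: [0.4467, -0.062, 0.0673]
orientation: [180.0, 0.1, 117.2]
wrist_force: [-0.1, 0.5, -1.0]
finger_gap: 0.311
grasp_force: 0.0
```

Request:
{"name": "send_rows", "arguments": {"plan": [{"fingers": 0.9,"x": 0,"y": 0,"z": 0,"rx": 0,"ry": 0,"rz": 0},{"fingers": 0.9,"x": 0,"y": 0,"z": 1,"rx": 0,"ry": 0,"rz": 0},{"fingers": 0.9,"x": 0,"y": 0,"z": 3,"rx": 0,"ry": 0,"rz": 0},{"fingers": 0.9,"x": 0,"y": 0,"z": 6,"rx": 0,"ry": 0,"rz": 0},{"fingers": 0.9,"x": 0,"y": 0,"z": 10,"rx": 0,"ry": 0,"rz": 0},{"fingers": 0.9,"x": 0,"y": 0,"z": 13,"rx": 0,"ry": 0,"rz": 0},{"fingers": 0.9,"x": 0,"y": 0,"z": 14,"rx": 0,"ry": 0,"rz": 0},{"fingers": 0.9,"x": 0,"y": 0,"z": 14,"rx": 0,"ry": 0,"rz": 0},{"fingers": 0.9,"x": 0,"y": 0,"z": 14,"rx": 0,"ry": 0,"rz": 0}]}}

```text
time_s: 25.95
position: [0.4454, -0.0615, 0.2051]
orientation: [-179.9, -0.1, 117.1]
wrist_force: [-0.6, 0.6, -1.8]
finger_gap: 0.27
grasp_force: 30.0
```

```bash
python3 - <<'E'
from h import *
np.set_printoptions(precision=4,suppress=True)
st=get_state();print(st["position"],st["orientation"],st["wrist_force"],st["finger_gap"])
p=snap("wrist");save(p,"w14")
for d in sil(p,"pin"): print(d["score"],d["point"],d["pixels"].sum(),box(p,d["pixels"],st["position"][2]+.009))
for z in (.008,-.022,-.056): print(z,proj(p,st["position"]+[0,0,z]))
E
```

```text
[ 0.4454 -0.0615  0.2051] [-179.904    -0.1088  117.1463] [-0.593   0.6452 -1.7875] 0.2699160804339179
0.83 [325.3, 258.5] 2929 (array([ 0.4438, -0.0581]), (32.50541687011719, 24.366138458251953), 117.2102222442627)
0.008 [327.2586 263.161 ]
-0.022 [327.4141 241.3271]
-0.056 [327.5421 223.3411]
```

```bash
python3 - <<'E'
from h import *
p=snap("wrist"); d=sil(p,"pin")[0]; r,c=np.nonzero(d["pixels"])
for rr in range(r.min(),r.max(),4): q=c[r==rr]; print(rr,q.min(),q.max(),p["img"][rr,(q.min()+q.max())//2])
st=get_state(); ux=np.array([np.cos(np.radians(117.1)),np.sin(np.radians(117.1)),0])
print(st["position"])
for nm,z,rad in(("headtop",.008,.013),("headbot",-.022,.013),("tip",-.056,.003)):
    print(nm,[proj(p,st["position"]+np.array([0,0,z])+s*rad*ux).round(1) for s in(1,-1)])
save(p,"w15",(240,170,420,300),4)
E
```

```text
222 326 328 [134 108  86]
226 314 341 [24 23 23]
230 310 345 [26 26 24]
234 307 348 [24 21 23]
238 305 350 [23 24 21]
242 305 351 [42 40 39]
246 304 351 [44 43 40]
250 303 352 [44 43 41]
254 302 353 [42 40 40]
258 302 354 [40 39 37]
262 301 354 [43 39 40]
266 301 354 [39 38 37]
270 302 354 [41 39 38]
274 303 352 [38 37 36]
278 304 350 [38 36 35]
282 308 346 [37 36 35]
286 313 340 [36 35 34]
[ 0.44541154 -0.06147855  0.20494655]
headtop [array([327.7, 237. ]), array([327.7, 289.9])]
headbot [array([327.8, 218.9]), array([327.8, 264.4])]
tip [array([327.9, 219.4]), array([327.9, 228.5])]
```

View pics/w15.png

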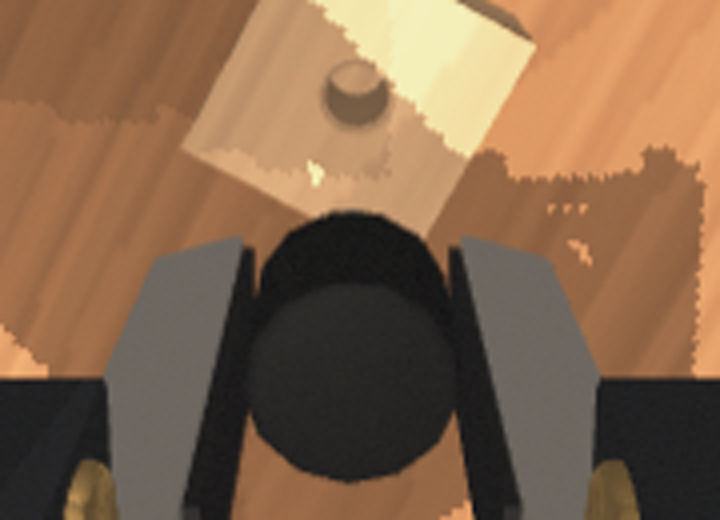

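The pin is held by its head; the centre is at (328,265), about 1.2 mm toward the robot side of the TCP. I'll carry it over the eye.

Request:
{"name": "send_rows", "arguments": {"plan": [{"fingers": 0.9,"x": 0.5,"y": 4,"z": 0,"rx": 0,"ry": 0,"rz": 0},{"fingers": 0.9,"x": 1,"y": 8.5,"z": 0,"rx": 0,"ry": 0,"rz": 0},{"fingers": 0.9,"x": 1.5,"y": 13,"z": 0,"rx": 0,"ry": 0,"rz": 0},{"fingers": 0.9,"x": 2,"y": 17.5,"z": 0,"rx": 0,"ry": 0,"rz": 0},{"fingers": 0.9,"x": 2.5,"y": 22,"z": 0,"rx": 0,"ry": 0,"rz": 0},{"fingers": 0.9,"x": 2.5,"y": 26.5,"z": 0,"rx": 0,"ry": 0,"rz": 0},{"fingers": 0.9,"x": 2.8,"y": 31,"z": 0,"rx": 0,"ry": 0,"rz": 0},{"fingers": 0.9,"x": 3.1,"y": 35.5,"z": 0,"rx": 0,"ry": 0,"rz": 0},{"fingers": 0.9,"x": 3.1,"y": 39,"z": 0,"rx": 0,"ry": 0,"rz": 0},{"fingers": 0.9,"x": 3.1,"y": 40.3,"z": 0,"rx": 0,"ry": 0,"rz": 0}]}}

```text
time_s: 27.15
position: [0.4764, 0.3436, 0.2054]
orientation: [-179.9, -0.0, 117.3]
wrist_force: [-0.2, -0.6, -0.7]
finger_gap: 0.27
grasp_force: 30.0
```

Request:
{"name": "send_rows", "arguments": {"plan": [{"fingers": 0.9,"x": 0,"y": 0,"z": -2,"rx": 0,"ry": 0,"rz": 0},{"fingers": 0.9,"x": 0,"y": 0,"z": -4,"rx": 0,"ry": 0,"rz": 0},{"fingers": 0.9,"x": 0,"y": 0,"z": -6,"rx": 0,"ry": 0,"rz": 0},{"fingers": 0.9,"x": 0,"y": 0,"z": -7.3,"rx": 0,"ry": 0,"rz": 0},{"fingers": 0.9,"x": 0,"y": 0,"z": -7.3,"rx": 0,"ry": 0,"rz": 0},{"fingers": 0.9,"x": 0,"y": 0,"z": -7.3,"rx": 0,"ry": 0,"rz": 0},{"fingers": 0.9,"x": 0,"y": 0,"z": -7.3,"rx": 0,"ry": 0,"rz": 0}]}}

```text
time_s: 27.85
position: [0.4781, 0.3413, 0.135]
orientation: [179.9, 0.0, 117.1]
wrist_force: [-0.7, 0.4, -0.1]
finger_gap: 0.267
grasp_force: 30.0
```

```bash
python3 - <<'E'
from h import *
np.set_printoptions(precision=4,suppress=True)
st=get_state();print(st["position"],st["orientation"],st["wrist_force"],st["finger_gap"])
p=snap("wrist");save(p,"w16"); print(proj(p,(.4771,.3409,.066)))
E
```

```text
[0.4781 0.3413 0.135 ] [179.8823   0.0071 117.1354] [-0.7023  0.4374 -0.0668] 0.266669014512915
[325.5739 217.4612]
```

Request:
{"name": "send_rows", "arguments": {"plan": [{"fingers": 0.9,"x": -0.1,"y": 0.05,"z": -0.4,"rx": 0,"ry": 0,"rz": 0},{"fingers": 0.9,"x": -0.1,"y": 0.05,"z": -0.8,"rx": 0,"ry": 0,"rz": 0},{"fingers": 0.9,"x": -0.1,"y": 0.05,"z": -1.2,"rx": 0,"ry": 0,"rz": 0},{"fingers": 0.9,"x": -0.1,"y": 0.05,"z": -1.6,"rx": 0,"ry": 0,"rz": 0},{"fingers": 0.9,"x": -0.1,"y": 0.05,"z": -2.0,"rx": 0,"ry": 0,"rz": 0},{"fingers": 0.9,"x": -0.1,"y": 0.05,"z": -2.4,"rx": 0,"ry": 0,"rz": 0},{"fingers": 0.9,"x": -0.1,"y": 0.05,"z": -2.4,"rx": 0,"ry": 0,"rz": 0}]}}

```text
time_s: 28.6
position: [0.4758, 0.3414, 0.1088]
orientation: [-179.9, -0.0, 117.1]
wrist_force: [0.1, 0.2, 0.8]
finger_gap: 0.268
grasp_force: 30.0
```

Request:
{"name": "send_rows", "arguments": {"plan": [{"fingers": 0.9,"x": 0.05,"y": 0,"z": -0.4,"rx": 0,"ry": 0,"rz": 0},{"fingers": 0.9,"x": 0.05,"y": 0,"z": -0.8,"rx": 0,"ry": 0,"rz": 0},{"fingers": 0.9,"x": 0.05,"y": 0,"z": -1.2,"rx": 0,"ry": 0,"rz": 0},{"fingers": 0.9,"x": 0.05,"y": 0,"z": -1.6,"rx": 0,"ry": 0,"rz": 0},{"fingers": 0.9,"x": 0.05,"y": 0,"z": -1.9,"rx": 0,"ry": 0,"rz": 0},{"fingers": 0.9,"x": 0.05,"y": 0,"z": -2.1,"rx": 0,"ry": 0,"rz": 0},{"fingers": 0.9,"x": 0.05,"y": 0,"z": -2.1,"rx": 0,"ry": 0,"rz": 0}]}}

```text
time_s: 29.3
position: [0.4768, 0.3417, 0.0885]
orientation: [-180.0, -0.0, 117.1]
wrist_force: [-0.2, 0.6, -0.1]
finger_gap: 0.267
grasp_force: 30.0
```

Keep going in small steps until contact.

Request:
{"name": "send_rows", "arguments": {"plan": [{"fingers": 0.9,"x": 0,"y": 0,"z": -0.1,"rx": 0,"ry": 0,"rz": 0},{"fingers": 0.9,"x": 0,"y": 0,"z": -0.2,"rx": 0,"ry": 0,"rz": 0},{"fingers": 0.9,"x": 0,"y": 0,"z": -0.25,"rx": 0,"ry": 0,"rz": 0},{"fingers": 0.9,"x": 0,"y": 0,"z": -0.25,"rx": 0,"ry": 0,"rz": 0}]}}

```text
time_s: 29.7
position: [0.477, 0.3418, 0.0881]
orientation: [-180.0, 0.0, 117.2]
wrist_force: [-4.9, -2.0, 9.9]
finger_gap: 0.273
grasp_force: 30.0
```

Contact at 10 N with the head bottom at 0.066, so the pin is home. I'll release and move above the nut.

Request:
{"name": "send_rows", "arguments": {"plan": [{"fingers": 0.5,"x": 0,"y": 0,"z": 0.1,"rx": 0,"ry": 0,"rz": 0},{"fingers": 0.5,"x": 0,"y": 0,"z": 0.2,"rx": 0,"ry": 0,"rz": 0},{"fingers": 0.5,"x": 0,"y": 0,"z": 0.2,"rx": 0,"ry": 0,"rz": 0},{"fingers": 0.5,"x": 0,"y": 0,"z": 2,"rx": 0,"ry": 0,"rz": 0},{"fingers": 0.5,"x": 0,"y": 0,"z": 6,"rx": 0,"ry": 0,"rz": 0},{"fingers": 0.5,"x": 0,"y": 0,"z": 10.5,"rx": 0,"ry": 0,"rz": 0},{"fingers": 0.5,"x": 3,"y": -4,"z": 13,"rx": 0,"ry": 0,"rz": 0},{"fingers": 0.5,"x": 5,"y": -8.5,"z": 14,"rx": 0,"ry": 0,"rz": 0},{"fingers": 0.5,"x": 5,"y": -8.5,"z": 14,"rx": 0,"ry": 0,"rz": 0},{"fingers": 0.5,"x": 5,"y": -8.5,"z": 14,"rx": 0,"ry": 0,"rz": 0}]}}

```text
time_s: 30.7
position: [0.5273, 0.2558, 0.2262]
orientation: [180.0, -0.0, 117.0]
wrist_force: [0.0, 0.9, -0.5]
finger_gap: 0.501
grasp_force: 0.0
```

```bash
python3 - <<'E'
from h import *
np.set_printoptions(precision=4,suppress=True)
st=get_state();print(st["position"],st["orientation"],st["joints"])
p=snap("wrist");save(p,"w17")
for l,z in(("pin",.096),("wing_nut",.12)):
    for d in sil(p,l): print(l,d["score"],d["point"],d["pixels"].sum(),box(p,d["pixels"],z))
print(proj(p,(.477,.341,.096)),proj(p,(.477,.341,.066)),proj(p,(.5262,.2518,.127)))
w=sil(p,"wing_nut")[0]["pixels"];r,c=np.nonzero(w)
for rr in range(r.min(),r.max(),4): q=c[r==rr]; print(rr,q.min(),q.max())
s=snap("scene")
for d in sil(s,"pin"): print("scene pin",d["score"],d["point"],d["pixels"].sum(),proj(s,(.477,.341,.081)))
E
```

```text
[0.5273 0.2558 0.2262] [179.9869  -0.014  117.0052] [ 14.791    5.373   98.6707   0.017   75.9464 -12.2183]
pin 0.67 [321.0, 76.7] 961 (array([0.478 , 0.3398]), (25.636600494384766, 24.77251434326172), 116.99877738952637)
wing_nut 0.91 [323.2, 203.5] 1456 (array([0.5269, 0.2534]), (65.86863708496094, 25.20728874206543), 127.57168960571289)
[319.531  72.678] [320.2983  76.8726] [323.7528 210.5627]
164 323 323
168 320 331
172 320 331
176 320 330
180 320 329
184 319 330
188 314 334
192 310 338
196 308 339
200 308 341
204 309 341
208 311 339
212 314 337
216 317 331
220 318 329
224 318 328
228 318 328
232 317 328
236 317 328
240 317 328
244 317 328
scene pin 0.67 [463.0, 270.0] 127 [462.8303 270.1409]
```

The pin is seated; the scene view shows it at (463,270), matching the prediction. I'll grip the wings.

Request:
{"name": "send_rows", "arguments": {"plan": [{"fingers": 0.5,"x": -0.07,"y": -0.43,"z": -3,"rx": 0,"ry": 0,"rz": -2},{"fingers": 0.5,"x": -0.07,"y": -0.43,"z": -6,"rx": 0,"ry": 0,"rz": -2},{"fingers": 0.5,"x": -0.07,"y": -0.43,"z": -9,"rx": 0,"ry": 0,"rz": -2},{"fingers": 0.5,"x": -0.07,"y": -0.43,"z": -10.5,"rx": 0,"ry": 0,"rz": -2},{"fingers": 0.5,"x": -0.07,"y": -0.43,"z": -10.5,"rx": 0,"ry": 0,"rz": -2},{"fingers": 1,"x": -0.07,"y": -0.43,"z": -10.5,"rx": 0,"ry": 0,"rz": -2},{"fingers": 1,"x": -0.07,"y": -0.43,"z": -10.5,"rx": 0,"ry": 0,"rz": -2},{"fingers": 1,"x": -0.07,"y": -0.43,"z": -10.5,"rx": 0,"ry": 0,"rz": -2},{"fingers": 1,"x": -0.07,"y": -0.43,"z": -10.5,"rx": 0,"ry": 0,"rz": -2},{"fingers": 1,"x": -0.07,"y": -0.43,"z": -10.5,"rx": 0,"ry": 0,"rz": -2}]}}

```text
time_s: 32.0
position: [0.5264, 0.2525, 0.1219]
orientation: [179.9, 0.0, 115.1]
wrist_force: [0.2, 0.1, -0.7]
finger_gap: 0.116
grasp_force: 0.0
```

```bash
python3 - <<'E'
from h import *
st=get_state();print(st["position"],st["orientation"],st["wrist_force"],st["wrist_torque"],st["finger_gap"],st["grasp_force"])
E
```

```text
[0.52643244 0.25246859 0.12185105] [1.79937083e+02 1.03923684e-02 1.15147819e+02] [ 0.20861372  0.11491385 -0.66116659] [-0.04530585  0.01380272 -0.01605158] 0.1158209207687391 0.0004450757686669249
```

Request:
{"name": "send_rows", "arguments": {"plan": [{"fingers": 1,"x": 0,"y": 0,"z": 0,"rx": 0,"ry": 0,"rz": 0},{"fingers": 1,"x": 0,"y": 0,"z": 0,"rx": 0,"ry": 0,"rz": 0},{"fingers": 1,"x": 0,"y": 0,"z": -0.02,"rx": 0,"ry": 0,"rz": -8},{"fingers": 1,"x": 0,"y": 0,"z": -0.04,"rx": 0,"ry": 0,"rz": -16},{"fingers": 1,"x": 0,"y": 0,"z": -0.05,"rx": 0,"ry": 0,"rz": -24},{"fingers": 1,"x": 0,"y": 0,"z": -0.07,"rx": 0,"ry": 0,"rz": -32},{"fingers": 1,"x": 0,"y": 0,"z": -0.09,"rx": 0,"ry": 0,"rz": -40},{"fingers": 1,"x": 0,"y": 0,"z": -0.11,"rx": 0,"ry": 0,"rz": -48},{"fingers": 1,"x": 0,"y": 0,"z": -0.13,"rx": 0,"ry": 0,"rz": -56},{"fingers": 1,"x": 0,"y": 0,"z": -0.15,"rx": 0,"ry": 0,"rz": -64}]}}

```text
time_s: 33.0
position: [0.5269, 0.2523, 0.1203]
orientation: [179.9, -0.1, 50.8]
wrist_force: [0.4, -0.9, 1.7]
finger_gap: 0.091
grasp_force: 30.0
```

```bash
python3 - <<'E'
from h import *
st=get_state();print(st["position"],st["orientation"],st["wrist_force"],st["wrist_torque"],st["finger_gap"],st["grasp_force"],st["joints"][5])
E
```

```text
[0.5268994  0.25226035 0.12027776] [ 1.79904111e+02 -6.63142409e-02  5.08333675e+01] [ 0.4250561  -0.93402125  1.72722316] [-0.25291139 -0.06305373  0.034572  ] 0.0911827013410929 29.997334931977093 53.6719417628202
```

Request:
{"name": "send_rows", "arguments": {"plan": [{"fingers": 1,"x": 0,"y": 0,"z": -0.02,"rx": 0,"ry": 0,"rz": -8.5},{"fingers": 1,"x": 0,"y": 0,"z": -0.04,"rx": 0,"ry": 0,"rz": -17},{"fingers": 1,"x": 0,"y": 0,"z": -0.06,"rx": 0,"ry": 0,"rz": -25.5},{"fingers": 1,"x": 0,"y": 0,"z": -0.08,"rx": 0,"ry": 0,"rz": -34},{"fingers": 1,"x": 0,"y": 0,"z": -0.1,"rx": 0,"ry": 0,"rz": -42.5},{"fingers": 1,"x": 0,"y": 0,"z": -0.12,"rx": 0,"ry": 0,"rz": -51},{"fingers": 1,"x": 0,"y": 0,"z": -0.14,"rx": 0,"ry": 0,"rz": -59.5},{"fingers": 1,"x": 0,"y": 0,"z": -0.16,"rx": 0,"ry": 0,"rz": -68},{"fingers": 1,"x": 0,"y": 0,"z": -0.18,"rx": 0,"ry": 0,"rz": -76.5},{"fingers": 1,"x": 0,"y": 0,"z": -0.2,"rx": 0,"ry": 0,"rz": -85}]}}

```text
time_s: 34.0
position: [0.527, 0.2514, 0.1183]
orientation: [180.0, -0.2, -34.2]
wrist_force: [0.5, -4.4, 2.7]
finger_gap: 0.09
grasp_force: 30.0
```

```bash
python3 - <<'E'
from h import *
st=get_state();print(st["position"],st["orientation"],st["wrist_force"],st["wrist_torque"],st["finger_gap"],st["grasp_force"],st["joints"][5])
E
```

```text
[0.52700343 0.25140201 0.11826354] [ 1.79962594e+02 -1.52901713e-01 -3.41763623e+01] [ 0.53719074 -4.38960659  2.6619005 ] [-0.78404097  0.06949077  0.05709187] 0.09001608376637922 29.997306684963405 138.6908176421561
```

Request:
{"name": "send_rows", "arguments": {"plan": [{"fingers": 0.5,"x": 0,"y": 0,"z": 0,"rx": 0,"ry": 0,"rz": 0},{"fingers": 0.5,"x": 0,"y": 0,"z": 0,"rx": 0,"ry": 0,"rz": 0},{"fingers": 0.5,"x": 0,"y": 0,"z": 2,"rx": 0,"ry": 0,"rz": 0},{"fingers": 0.5,"x": 0,"y": 0,"z": 5,"rx": 0,"ry": 0,"rz": 0},{"fingers": 0.5,"x": 0,"y": 0,"z": 5,"rx": 0,"ry": 0,"rz": 8.5},{"fingers": 0.5,"x": 0,"y": 0,"z": 5,"rx": 0,"ry": 0,"rz": 17},{"fingers": 0.5,"x": 0,"y": 0,"z": 5,"rx": 0,"ry": 0,"rz": 25.5},{"fingers": 0.5,"x": 0,"y": 0,"z": 5,"rx": 0,"ry": 0,"rz": 34},{"fingers": 0.5,"x": 0,"y": 0,"z": 5,"rx": 0,"ry": 0,"rz": 42.5},{"fingers": 0.5,"x": 0,"y": 0,"z": 5,"rx": 0,"ry": 0,"rz": 50}]}}

```text
time_s: 35.0
position: [0.5258, 0.2526, 0.1673]
orientation: [-180.0, 0.0, 16.6]
wrist_force: [-0.1, 0.5, 0.4]
finger_gap: 0.501
grasp_force: 0.0
```

Request:
{"name": "send_rows", "arguments": {"plan": [{"fingers": 0.5,"x": 0,"y": 0,"z": 0,"rx": 0,"ry": 0,"rz": 80},{"fingers": 0.5,"x": 0,"y": 0,"z": 0,"rx": 0,"ry": 0,"rz": 80},{"fingers": 0.5,"x": 0,"y": 0,"z": 0,"rx": 0,"ry": 0,"rz": 80},{"fingers": 0.5,"x": 0,"y": 0,"z": 0,"rx": 0,"ry": 0,"rz": 80},{"fingers": 0.5,"x": 0,"y": 0,"z": 0,"rx": 0,"ry": 0,"rz": 80},{"fingers": 0.5,"x": 0,"y": 0,"z": 0,"rx": 0,"ry": 0,"rz": 80},{"fingers": 0.5,"x": 0,"y": 0,"z": 0,"rx": 0,"ry": 0,"rz": 80},{"fingers": 0.5,"x": 0,"y": 0,"z": 0,"rx": 0,"ry": 0,"rz": 80},{"fingers": 0.5,"x": 0,"y": 0,"z": 0,"rx": 0,"ry": 0,"rz": 80},{"fingers": 0.5,"x": 0,"y": 0,"z": 0,"rx": 0,"ry": 0,"rz": 80}]}}

```text
time_s: 36.0
position: [0.5258, 0.2526, 0.1673]
orientation: [-180.0, -0.0, 96.5]
wrist_force: [-0.2, 0.4, -0.7]
finger_gap: 0.501
grasp_force: 0.0
```

Request:
{"name": "send_rows", "arguments": {"plan": [{"fingers": 0.5,"x": 0,"y": 0,"z": 0,"rx": 0,"ry": 0,"rz": 50},{"fingers": 0.5,"x": 0,"y": 0,"z": 0,"rx": 0,"ry": 0,"rz": 50},{"fingers": 0.5,"x": 0,"y": 0,"z": 0,"rx": 0,"ry": 0,"rz": 50},{"fingers": 0.5,"x": 0,"y": 0,"z": 0,"rx": 0,"ry": 0,"rz": 50},{"fingers": 0.5,"x": 0,"y": 0,"z": 0,"rx": 0,"ry": 0,"rz": 50},{"fingers": 0.5,"x": 0,"y": 0,"z": 0,"rx": 0,"ry": 0,"rz": 50},{"fingers": 0.5,"x": 0,"y": 0,"z": 0,"rx": 0,"ry": 0,"rz": 50},{"fingers": 0.5,"x": 0,"y": 0,"z": 0,"rx": 0,"ry": 0,"rz": 50}]}}

```text
time_s: 36.8
position: [0.5259, 0.2525, 0.1675]
orientation: [-180.0, -0.0, 146.1]
wrist_force: [-0.7, 0.7, -0.3]
finger_gap: 0.498
grasp_force: 0.0
```

```bash
python3 - <<'E'
from h import *
np.set_printoptions(precision=4,suppress=True)
st=get_state();print(st["position"],st["orientation"],st["joints"])
p=snap("wrist");save(p,"w18")
for l,z in(("pin",.096),("wing_nut",.12)):
    for d in sil(p,l): print(l,d["score"],d["point"],d["pixels"].sum(),box(p,d["pixels"],z))
w=sil(p,"wing_nut")[0]["pixels"];r,c=np.nonzero(w)
for rr in range(r.min(),r.max(),6): q=c[r==rr]; print(rr,q.min(),q.max())
E
```

```text
[0.5259 0.2525 0.1675] [-179.9949   -0.0214  146.0847] [ 14.5146   8.4105 101.7625   0.0135  69.845  -41.5747]
pin 0.76 [400.0, 80.6] 1552 (array([0.4778, 0.3386]), (28.09024429321289, 24.910465240478516), 100.42357635498047)
pin 0.74 [329.1, 188.5] 37466 (array([0.5116, 0.2592]), (167.49545288085938, 156.0451202392578), 156.75635528564453)
wing_nut 0.95 [326.2, 219.3] 2324 (array([0.5244, 0.2525]), (66.76466369628906, 24.948471069335938), 146.1048583984375)
171 323 333
177 320 335
183 320 334
189 320 334
195 320 334
201 312 341
207 308 345
213 307 347
219 306 347
225 309 345
231 314 341
237 320 334
243 320 333
249 320 333
255 320 333
261 320 333
267 319 333
273 319 333
```

Request:
{"name": "send_rows", "arguments": {"plan": [{"fingers": 0.5,"x": 0,"y": 0,"z": -2.5,"rx": 0,"ry": 0,"rz": 0},{"fingers": 0.5,"x": 0,"y": 0,"z": -5,"rx": 0,"ry": 0,"rz": 0},{"fingers": 0.5,"x": 0,"y": 0,"z": -5,"rx": 0,"ry": 0,"rz": 0},{"fingers": 1,"x": 0,"y": 0,"z": -5,"rx": 0,"ry": 0,"rz": 0},{"fingers": 1,"x": 0,"y": 0,"z": -5,"rx": 0,"ry": 0,"rz": 0},{"fingers": 1,"x": 0,"y": 0,"z": -5,"rx": 0,"ry": 0,"rz": 0},{"fingers": 1,"x": 0,"y": 0,"z": -5,"rx": 0,"ry": 0,"rz": 0},{"fingers": 1,"x": 0,"y": 0,"z": -5,"rx": 0,"ry": 0,"rz": 0},{"fingers": 1,"x": 0,"y": 0,"z": -5,"rx": 0,"ry": 0,"rz": 0},{"fingers": 1,"x": 0,"y": 0,"z": -5,"rx": 0,"ry": 0,"rz": 0}]}}

```text
time_s: 38.0
position: [0.5263, 0.2523, 0.1182]
orientation: [180.0, 0.0, 146.1]
wrist_force: [-1.3, -1.4, 3.2]
finger_gap: 0.092
grasp_force: 30.0
```

Request:
{"name": "send_rows", "arguments": {"plan": [{"fingers": 1,"x": 0,"y": 0,"z": -0.02,"rx": 0,"ry": 0,"rz": -8},{"fingers": 1,"x": 0,"y": 0,"z": -0.04,"rx": 0,"ry": 0,"rz": -16},{"fingers": 1,"x": 0,"y": 0,"z": -0.06,"rx": 0,"ry": 0,"rz": -24},{"fingers": 1,"x": 0,"y": 0,"z": -0.08,"rx": 0,"ry": 0,"rz": -32},{"fingers": 1,"x": 0,"y": 0,"z": -0.1,"rx": 0,"ry": 0,"rz": -40},{"fingers": 1,"x": 0,"y": 0,"z": -0.12,"rx": 0,"ry": 0,"rz": -48},{"fingers": 1,"x": 0,"y": 0,"z": -0.14,"rx": 0,"ry": 0,"rz": -56},{"fingers": 1,"x": 0,"y": 0,"z": -0.16,"rx": 0,"ry": 0,"rz": -64},{"fingers": 1,"x": 0,"y": 0,"z": -0.18,"rx": 0,"ry": 0,"rz": -72},{"fingers": 1,"x": 0,"y": 0,"z": -0.18,"rx": 0,"ry": 0,"rz": -72}]}}

```text
time_s: 39.0
position: [0.5268, 0.2525, 0.1166]
orientation: [179.9, -0.0, 74.2]
wrist_force: [0.6, -1.6, 2.9]
finger_gap: 0.094
grasp_force: 30.0
```

```bash
python3 - <<'E'
from h import *
np.set_printoptions(precision=3,suppress=True)
st=get_state();print(st["position"],st["orientation"],st["wrist_force"],st["wrist_torque"],st["finger_gap"],st["grasp_force"],st["joint_efforts"])
E
```

```text
[0.527 0.252 0.117] [179.911  -0.046  74.16 ] [ 0.589 -1.641  2.854] [-0.211 -0.034 -0.052] 0.09385448220841651 30.001805112697184 [  0.473 -35.278 -26.656   0.219   0.094   0.58 ]
```

Request:
{"name": "send_rows", "arguments": {"plan": [{"fingers": 1,"x": 0,"y": 0,"z": -0.01,"rx": 0,"ry": 0,"rz": -3},{"fingers": 1,"x": 0,"y": 0,"z": -0.01,"rx": 0,"ry": 0,"rz": -6},{"fingers": 1,"x": 0,"y": 0,"z": -0.02,"rx": 0,"ry": 0,"rz": -9}]}}

```text
time_s: 39.3
position: [0.5269, 0.2524, 0.1164]
orientation: [179.9, -0.1, 65.2]
wrist_force: [0.3, -0.9, 3.6]
finger_gap: 0.092
grasp_force: 30.0
```

```bash
cat > t.py <<'E'
from h import *
np.set_printoptions(precision=3,suppress=True)
st=get_state();print(st["position"],st["orientation"],st["wrist_force"],st["wrist_torque"],round(st["finger_gap"],4),st["joint_efforts"])
E
python3 t.py
```

```text
[0.527 0.252 0.116] [179.908  -0.059  65.23 ] [ 0.266 -0.948  3.581] [-0.208 -0.081 -0.005] 0.0924 [  0.495 -35.269 -26.54    0.283   0.139  -0.393]
```

Request:
{"name": "send_rows", "arguments": {"plan": [{"fingers": 1,"x": 0,"y": 0,"z": -0.01,"rx": 0,"ry": 0,"rz": -3},{"fingers": 1,"x": 0,"y": 0,"z": -0.01,"rx": 0,"ry": 0,"rz": -6},{"fingers": 1,"x": 0,"y": 0,"z": -0.02,"rx": 0,"ry": 0,"rz": -9}]}}

```text
time_s: 39.6
position: [0.5269, 0.2524, 0.1162]
orientation: [179.9, -0.1, 56.2]
wrist_force: [1.7, -0.9, 2.4]
finger_gap: 0.092
grasp_force: 30.0
```

```bash
python3 t.py
```

```text
[0.527 0.252 0.116] [179.909  -0.074  56.232] [ 1.682 -0.945  2.388] [-0.217 -0.058 -0.036] 0.0922 [  0.605 -35.324 -26.514   0.317   0.167  -0.393]
```

Request:
{"name": "send_rows", "arguments": {"plan": [{"fingers": 1,"x": 0,"y": 0,"z": -0.01,"rx": 0,"ry": 0,"rz": -3},{"fingers": 1,"x": 0,"y": 0,"z": -0.01,"rx": 0,"ry": 0,"rz": -6}]}}

```text
time_s: 39.8
position: [0.5269, 0.2524, 0.116]
orientation: [179.9, -0.1, 50.2]
wrist_force: [1.9, -0.3, 1.5]
finger_gap: 0.089
grasp_force: 30.0
```

```bash
python3 t.py
```

```text
[0.527 0.252 0.116] [179.913  -0.081  50.228] [ 1.947 -0.259  1.487] [-0.223 -0.134  0.052] 0.0887 [  0.693 -35.548 -26.618   0.342   0.219  -0.392]
```

Request:
{"name": "send_rows", "arguments": {"plan": [{"fingers": 1,"x": 0,"y": 0,"z": -0.01,"rx": 0,"ry": 0,"rz": -3},{"fingers": 1,"x": 0,"y": 0,"z": -0.01,"rx": 0,"ry": 0,"rz": -6}]}}

```text
time_s: 40.0
position: [0.527, 0.2523, 0.1159]
orientation: [179.9, -0.1, 44.2]
wrist_force: [1.4, -0.7, 2.7]
finger_gap: 0.089
grasp_force: 30.0
```

```bash
python3 t.py
```

```text
[0.527 0.252 0.116] [179.915  -0.094  44.231] [ 1.399 -0.669  2.735] [-0.22  -0.164  0.038] 0.0894 [  0.78  -35.642 -26.633   0.368   0.251  -0.392]
```

Request:
{"name": "send_rows", "arguments": {"plan": [{"fingers": 1,"x": 0,"y": 0,"z": -0.01,"rx": 0,"ry": 0,"rz": -3},{"fingers": 1,"x": 0,"y": 0,"z": -0.01,"rx": 0,"ry": 0,"rz": -5}]}}

```text
time_s: 40.2
position: [0.527, 0.2523, 0.1158]
orientation: [179.9, -0.1, 39.3]
wrist_force: [1.7, -1.0, 2.4]
finger_gap: 0.094
grasp_force: 30.0
```

```bash
python3 t.py
```

```text
[0.527 0.252 0.116] [179.92   -0.102  39.257] [ 1.704 -1.018  2.371] [-0.254 -0.104  0.009] 0.0937 [  0.837 -35.647 -26.612   0.386   0.257  -0.184]
```

Request:
{"name": "send_rows", "arguments": {"plan": [{"fingers": 1,"x": 0,"y": 0,"z": 0,"rx": 0,"ry": 0,"rz": -2},{"fingers": 1,"x": 0,"y": 0,"z": 0,"rx": 0,"ry": 0,"rz": -4}]}}

```text
time_s: 40.4
position: [0.527, 0.2523, 0.1157]
orientation: [179.9, -0.1, 35.3]
wrist_force: [2.2, -0.8, 1.6]
finger_gap: 0.09
grasp_force: 30.0
```

```bash
python3 t.py
```

```text
[0.527 0.252 0.116] [179.923  -0.104  35.272] [ 2.238 -0.752  1.567] [-0.276 -0.26   0.044] 0.0897 [  0.913 -35.843 -26.676   0.402   0.316  -0.248]
```

Request:
{"name": "send_rows", "arguments": {"plan": [{"fingers": 1,"x": 0,"y": 0,"z": 0,"rx": 0,"ry": 0,"rz": -2},{"fingers": 1,"x": 0,"y": 0,"z": 0,"rx": 0,"ry": 0,"rz": -4}]}}

```text
time_s: 40.6
position: [0.5267, 0.2523, 0.1157]
orientation: [179.9, -0.1, 31.3]
wrist_force: [0.3, -0.4, 2.7]
finger_gap: 0.091
grasp_force: 30.0
```

```bash
python3 t.py
```

```text
[0.527 0.252 0.116] [179.945  -0.059  31.337] [ 0.265 -0.418  2.745] [-0.19   0.11   0.373] 0.0906 [ -0.032 -35.424 -27.045   0.396  -0.14    0.125]
```

Request:
{"name": "send_rows", "arguments": {"plan": [{"fingers": 1,"x": 0,"y": 0,"z": 0,"rx": 0,"ry": 0,"rz": -1.5},{"fingers": 1,"x": 0,"y": 0,"z": 0,"rx": 0,"ry": 0,"rz": -1.5}]}}

```text
time_s: 40.8
position: [0.5264, 0.2523, 0.1156]
orientation: [180.0, -0.0, 29.8]
wrist_force: [0.2, -1.1, 3.1]
finger_gap: 0.094
grasp_force: 30.0
```

```bash
python3 t.py
```

```text
[0.526 0.252 0.116] [179.964  -0.029  29.79 ] [ 0.214 -1.082  3.076] [-0.318  0.086  0.434] 0.0937 [  0.143 -34.88  -26.689   0.521  -0.18    0.543]
```

Torque is at 0.43 N·m, so the nut is snug on its stop. I'll open, lift straight up, and check.

Request:
{"name": "send_rows", "arguments": {"plan": [{"fingers": 0.5,"x": 0,"y": 0,"z": 0,"rx": 0,"ry": 0,"rz": 0},{"fingers": 0.5,"x": 0,"y": 0,"z": 0,"rx": 0,"ry": 0,"rz": 0},{"fingers": 0.5,"x": 0,"y": 0,"z": 0,"rx": 0,"ry": 0,"rz": 0},{"fingers": 0.5,"x": 0,"y": 0,"z": 3,"rx": 0,"ry": 0,"rz": 0},{"fingers": 0.5,"x": 0,"y": 0,"z": 7,"rx": 0,"ry": 0,"rz": 0},{"fingers": 0.5,"x": 0,"y": 0,"z": 11,"rx": 0,"ry": 0,"rz": 0},{"fingers": 0.5,"x": 0,"y": 0,"z": 15,"rx": 0,"ry": 0,"rz": 0},{"fingers": 0.5,"x": 0,"y": 0,"z": 17,"rx": 0,"ry": 0,"rz": 0},{"fingers": 0.5,"x": 0,"y": 0,"z": 17,"rx": 0,"ry": 0,"rz": 0},{"fingers": 0.5,"x": 0,"y": 0,"z": 17,"rx": 0,"ry": 0,"rz": 0}]}}

```text
time_s: 41.8
position: [0.5256, 0.2523, 0.284]
orientation: [-180.0, 0.1, 29.7]
wrist_force: [0.1, 0.7, 0.0]
finger_gap: 0.5
grasp_force: 0.0
```

```bash
python3 - <<'E'
from h import *
np.set_printoptions(precision=4,suppress=True)
st=get_state();print(st["position"],st["orientation"],st["time_s"])
p=snap("wrist")
for l,z in(("pin",.096),("wing_nut",.115),("cover",.066),("lever1",.009)):
    for d in sil(p,l): print(l,d["score"],d["point"],d["pixels"].sum(),box(p,d["pixels"],z))
for n in("top","scene"):
    s=snap(n)
    for l,z in(("pin",.096),("lever1",.009),("cover",.066)):
        for d in sil(s,l,.4): print(n,l,d["score"],d["point"],d["pixels"].sum(),box(s,d["pixels"],z)[0])
E
```

```text
[0.5256 0.2523 0.284 ] [-179.9716    0.0749   29.656 ] 41.8
pin 0.93 [228.4, 180.9] 701 (array([0.4826, 0.3403]), (31.712854385375977, 26.096881866455078), 139.82362365722656)
pin 0.57 [325.4, 177.0] 21084 (array([0.5312, 0.2548]), (162.7122039794922, 162.39013671875), 156.55006408691406)
wing_nut 0.62 [327.4, 183.7] 1100 (array([0.5268, 0.253 ]), (65.88697814941406, 27.40045928955078), 18.727947235107422)
cover 0.95 [325.2, 174.9] 20977 (array([0.5265, 0.2522]), (176.5291290283203, 175.14373779296875), 66.51496124267578)
cover 0.45 [226.0, 175.5] 700 (array([0.4746, 0.3458]), (33.88267517089844, 28.818531036376953), 162.80667114257812)
lever1 0.62 [238.6, 154.6] 68 (array([0.4886, 0.3555]), (24.356735229492188, 3.636037826538086), 119.65074920654297)
top cover 0.96 [456.7, 242.6] 2538 [ 0.3528 -0.5265]
top cover 0.95 [208.0, 188.0] 2021 [0.5218 0.2387]
top cover 0.75 [455.5, 156.9] 2439 [ 0.6196 -0.5433]
scene pin 0.56 [462.1, 269.7] 84 [0.4865 0.3416]
scene cover 0.93 [204.7, 133.9] 1998 [ 0.4    -0.5031]
scene cover 0.91 [302.8, 121.5] 1822 [ 0.2173 -0.258 ]
scene cover 0.85 [421.5, 277.5] 3635 [0.5275 0.2543]
scene cover 0.63 [147.2, 201.7] 2478 [ 0.6641 -0.5214]
```

```bash
python3 -c "
from h import *
for n in('top','scene'):
    s=snap(n); print([(d['point'],d['score']) for d in optics.spot_in(s,'lever1')])
print(ticket.sign_off())"
```

```text
[]
[]
the job is handed in; nothing more can be done
None
```

I put both tyre levers in the tub, seated the cover with its eye over the socket, pushed the pin fully home, then spun the wing nut snug against its stop; the job is handed in at about 42 s of the 208 s allowed.

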